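Load and lock a module in the test fixture

ROBOT

A 6-joint arm with a two-finger parallel gripper is mounted at the origin on the work surface. World frame = base frame: x ahead of the robot, y to its left, z up, the work surface at z = 0. Lengths are in m, angles in rad, forces in N, time in s.
With the tool pointing down it reaches from about 0.375 to 0.9 m from the base axis. Payload 3.1 kg.
Tool frame: the origin (TCP) lies at the very end of the fingers, on their centre line; the grasp point (between the pads) lies 19 mm behind it (robot.hold_point_z is the z of the grasp point in the tool frame, in m); z points along the fingers, y is the direction in which the jaws open and shut (so a half turn about z gives the same grasp; the last joint's range is limited). The gripper opens to 87 mm and grips with 3 to 60 N. Pads are 19 mm wide; open, the fingers measure 117 mm over their backs; the gripper's body (75 mm by 190 mm) begins 51 mm behind the grasp point.
Start: joints at [-1.438, 0.527, 1.433, -0, 1.181, -0.178], TCP at [0.192, -0.595, 0.223] pointing down, gripper open.
Joint ranges: [-3.08, 3.08], [-0.75, 2.2], [0.22, 2.44], [-1.43, 4.57], [0, 2.65], [-2.85, 2.85]. Speed limits (rad/s): [2.79, 2.79, 3.14, 3.14, 3.14, 3.14].

INTERFACE

Orientations are given as a unit quaternion [x, y, z, w].
In Python, from rig import robot, viewer, spotter gives the robot as it stands.
- The arm moves only by the shell command python3 -m crank 'ROWS' [FORCE]. ROWS is text: rows parted by semicolons, each of 7 numbers parted by spaces: the turn, a rotation vector about the tool's x, y, z in units of 5 degrees (1.0 is 5 degrees), then the shift along the tool's x, y, z in units of 40 mm (1.0 is 40 mm), then the gripper's target within -1 to 1 (shut at 1, half-way at 0, fully open at -1). A call has 1 to 5 rows; each row shifts and turns the pose as measured when the row begins, along the tool's axes as they then stand; what a row does not reach is not made up. A row lasts 1/8 s, in which the tool goes at most 62.5 mm and 10.7 degrees, less where a joint would pass 70% of its speed; a pose out of reach is approached as far as the arm can. A call is refused whole if a number of a shift passes 1 or a number of a turn 1, either way. A call with a gripper value outside its range is refused whole. The fingers move at their own pace and stop on an object; FORCE is the grip in N (left out, the last holds). Time passes only in rows, so rows that do not move let the fingers close. It gives the time, the measured TCP pose, the force and the opening at its end, in the units of the state.
- robot.get_obs(): the state, without advancing time (a new reading comes with each control period).
- viewer.camera(name): name is "scene" or "top" or "wrist"; returns a dict with "img" (420x560x3 uint8, red, green, blue), "camera_matrix" (3x3 intrinsics, pixels), "xyz" and "attitude" of the camera in the world. Camera axes: x right, y down, z forward; pixel columns grow to the right and rows downward; lengths in m; the calibration is good to about 2 mm. A picture is of the moment at which its call begins. There is no depth.
- robot.hand_in(): hands the job in, once; it reports no verdict.
Trained networks look in a picture, given as the dict that the camera call returned (one of the last four; its "shot" number tells which), for a name from the list of things; names that differ only in an ending like _2 or _b are one class to them, and where a whole thing is asked for, a point or a joint stands for the part that bears it (a point fixed in the world has none). Each returns a list of dicts, best first, with "score" (0 to 1); they miss things now and then, are a little off and sometimes report something else, mostly with a low value. They report only what shows in the picture. A call takes as long as a camera call. They do not tell look-alikes from the thing itself.
- spotter.boxes_of(name, picture): "at" ([x, y, z] in m, in the coordinates of the camera as it stood for that picture, good to about 4 mm: the middle of the surface that is visible of it).
The state is a dict: "time": time; "q": joint angles; "joint_velocities": joint speeds; "joint_torque": joint torques, N m; "position": TCP position; "tool_rot": TCP orientation; "ft_force": force on the tool from outside, world axes, zero at the start; "moment": the same for the moment, N m; "grip_width": finger opening in m.
Only numpy, scipy, OpenCV 4.12 (cv2) and the standard library are available. Lean on these libraries where they do the work, as an engineer would, in place of code of your own. Each camera call takes 0.05 s, during which the arm holds its last target.

TASK

The white electronics module standing on the bench has to go into the test fixture: lay it flat in the blue nest, fully down, with its orange socket end facing the steel pin. Then take the black post, push the sprung plunger all the way in so that its pin enters the socket, and slide the post sideways as far as it goes, so that the keeper is trapped behind the red catch and the plunger stays in when you let go. Do not knock the other things on the bench about.

Things in the scene. Friction and masses are not known exactly. Their poses are not given: they have to be found in the camera images.
- module_center (a point): Centre of the loose module: a white box 50 mm wide (its y), 36 mm thick (its x) and 110 mm long, orange at one end; about 0.25 kg. Its z axis runs along the length towards the orange socket end. It starts upright on its plain end, centre 55 mm above the bench; in the fixture it lies on a 50 mm wide face (either one).
- module_socket (a point): Middle of the mouth of the module's square socket (20 x 20 mm, 23 mm deep) in the orange end face, 55 mm along the module's z axis from its centre. The bench is clear for 120 mm round the standing module; within 160 mm, apart from the fixture, only a mug is over 45 mm high.
- nest (a point): Where the module's centre belongs, 18 mm above the nest floor, 28 mm above the bench. x axis: level, along the nest towards the plunger (the module's z axis must point this way); y: level, towards the red catch. The nest is 115 x 55 mm; blue guides up to 25 mm above its floor stand at its ends and corners, flared at the top; the middle 60 mm of both long sides is open for fingers.
- fixture: The test fixture, fixed to the bench: aluminium base plate 260 mm (x) by 110 mm, 10 mm thick, with the nest and the plunger on it. Origin on the bench under the middle of the plate's length; same axes as the nest, whose centre lies at x = -45 mm, y = 0.
- pin_tip (a point): Tip of the plunger's steel pin (10 mm diameter, level with the centre of the module in the nest). At rest it stands at x = +67 mm, y = 0 in the nest's axes; the plunger moves it towards the nest's -x.
- plunger (a joint): How far the plunger is pushed in (m), along the nest's -x, the post moving with it: 0 out, 0.028 its stop. The spring pushes back with 4 N at 0 and 12 N at 0.028. The keeper can pass behind the catch only while this is over 0.022; once trapped and let go, it springs back against the catch and stays at about 0.022.
- keeper (a joint): How far the keeper with its post is slid along the nest's +y (m): 0 to 0.026. Friction about 1.5 N; it stays where it is left. It starts at 0 to 0.004 and cannot pass about 0.007 until the plunger is in; past 0.010 it is behind the catch, 0.026 is fully across.
- keeper_grip (a point): Point on the axis of the black square post (20 x 20 mm, sides along the nest's x and y), 80 mm above the bench; its top is at 105 mm, its foot at 44 mm. The post is fixed on the keeper, which rides on the plunger: push the post to the nest's -x to press the plunger, slide it to +y to move the keeper. The red catch beside it is 46 mm high; nothing higher is within 80 mm.
- screwdriver: Bystander: screwdriver with a green handle, 170 mm long, lying along its x; origin at bench height between handle and blade.
- spool: Bystander: metal spool, 60 mm across, 35 mm high; origin at the centre of its underside.
- mug: Bystander: blue mug, 80 mm across, 90 mm high; origin at the centre of its underside.
- meter: Bystander: grey hand meter 150 x 80 x 41 mm lying flat; origin at the centre of its underside.
- parts_tray: Bystander: blue divided parts tray 120 x 180 x 40 mm; origin at the centre of its underside.
Things that resemble listed ones, but are neither listed nor needed, are in the scene too. Of the things like the part that bears module_center, leave any that is purple, turquoise or yellow; of the rest the smaller one is meant.

How it is judged:
By the outcome, as a careful person would: the job done as asked, in the order asked, and still so for the second after the job is handed in, with the robot touching nothing.
It also fails if it takes over 69 s, if anything falls off the work surface, if the arm or the gripper's body presses on something with over 40 N, if the wrist force passes 120 N, or if a joint passes its speed limit or range.

## Working session

There is one attempt and no reset: what is moved stays moved. The work goes in short steps, Python scripts to look and compute and a shell command to move; the robot and the scene stay as the last step left them, time stands still between calls to the robot, and variables do not carry over. Pictures are saved under pics/ and viewed, and the job is handed in when it is done.

```bash
ls -la; mkdir -p pics; python3 - <<'E'
from rig import robot, viewer, spotter
import cv2
print(robot.get_obs())
for n in ["scene","top"]:
    p=viewer.camera(n)
    cv2.imwrite(f"pics/{n}0.png",p["img"][:,:,::-1])
    print(n,p["camera_matrix"],p["xyz"],p["attitude"],p["shot"])
E
```

```text
total 12
drwxr-xr-x  3 agent agent 4096 Dec  6 18:54 .
drwxr-xr-x 23 root  root  4096 Dec  6 18:54 ..
drwxr-xr-x  2 agent agent 4096 Dec  6 18:54 pics
{'time': 0.0, 'q': array([-1.43750388e+00,  5.28489650e-01,  1.43390597e+00, -1.56992599e-05,
        1.18137578e+00, -1.78490071e-01]), 'joint_velocities': array([-0.00135836,  0.00097943,  0.00057729, -0.00086958, -0.00141304,
        0.00132756]), 'joint_torque': array([-1.31405530e-03, -4.40050220e+01, -1.76591992e+01,  6.30841870e-02,
        5.81904093e-02, -1.72732975e-04]), 'position': array([ 0.19165317, -0.59412121,  0.22155603]), 'tool_rot': array([ 9.87872495e-01,  1.55263473e-01,  1.73595970e-05, -1.08925782e-03]), 'ft_force': array([-0.38021621,  0.28469331, -0.13014722]), 'moment': array([ 0.00612728,  0.06687215, -0.01223588]), 'grip_width': 0.08699142667916229}
scene [[435.94422386   0.         279.91562111]
 [  0.         435.94422386 204.8499759 ]
 [  0.           0.           1.        ]] [ 1.37522812 -0.43155447  0.92472299] [ 0.76676486  0.48228575 -0.22480976 -0.35907197] 1
top [[499.87584143   0.         277.37356077]
 [  0.         499.87584143 210.40226323]
 [  0.           0.           1.        ]] [0.299321   0.00504358 1.51189847] [ 0.71112791 -0.69913593  0.05717394 -0.04729896] 2
```

View pics/scene0.png

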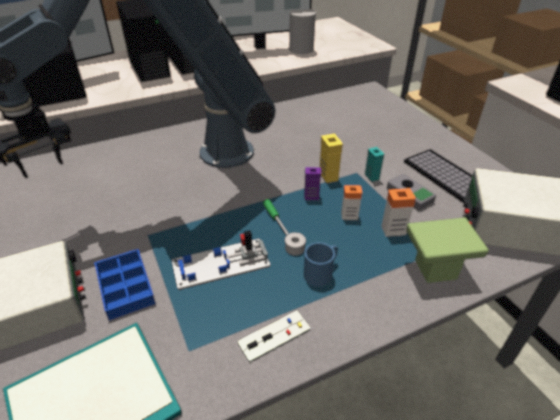

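View pics/top0.png

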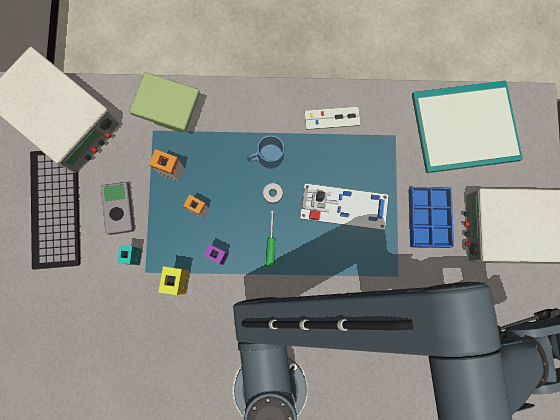

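The top view shows two white/orange modules: a large one at about (165,160) and the smaller one, which is mine, at (196,205). The fixture is at about (345,205), with the black post at (320,197) and the red catch at (314,215). Next I'll zoom in and measure.

```bash
cat > h.py <<'E'
import numpy as np, cv2
from scipy.spatial.transform import Rotation as R
from rig import robot, viewer, spotter
def unproj(p,uv,z):
    K=p["camera_matrix"];Rm=R.from_quat(p["attitude"]).as_matrix()
    d=Rm@np.linalg.inv(K)@np.array([uv[0],uv[1],1.0]); o=np.array(p["xyz"])
    return o+d*(z-o[2])/d[2]
def proj(p,X):
    K=p["camera_matrix"];Rm=R.from_quat(p["attitude"]).as_matrix()
    c=Rm.T@(np.asarray(X,float)-p["xyz"]); u=K@c; return u[:2]/u[2]
def towld(p,at): return R.from_quat(p["attitude"]).as_matrix()@np.array(at)+p["xyz"]
def save(p,name,roi=None,s=1):
    im=p["img"][:,:,::-1]
    if roi: im=im[roi[1]:roi[3],roi[0]:roi[2]]
    cv2.imwrite(f"pics/{name}.png",cv2.resize(im,None,fx=s,fy=s,interpolation=cv2.INTER_CUBIC))
E
python3 - <<'E'
from h import *
np.set_printoptions(precision=4,suppress=True)
p=viewer.camera("top"); s=viewer.camera("scene")
save(p,"topz_fix",(290,170,400,240),7); save(p,"topz_mod",(140,140,260,230),6)
save(s,"scz_fix",(160,210,290,300),6); save(s,"scz_mod",(290,120,430,250),4)
for n in ["module_center","module_socket","nest","fixture","pin_tip","keeper_grip","mug","spool","screwdriver","meter","parts_tray"]:
  for q,nm in ((p,"top"),(s,"sc")):
    try:
        for b in spotter.boxes_of(n,q)[:4]: print(n,nm,round(b["score"],2),towld(q,b["at"]))
    except Exception as e: print(n,nm,e)
E
```

```text
module_center top 0.84 [0.5204 0.2222 0.114 ]
module_center top 0.83 [0.3798 0.1573 0.1093]
module_center top 0.7 [0.6279 0.3064 0.1303]
module_center top 0.7 [0.3793 0.397  0.101 ]
module_center sc 0.96 [0.5392 0.2118 0.0722]
module_center sc 0.9 [0.6563 0.2976 0.0943]
module_center sc 0.88 [0.3386 0.2602 0.0986]
module_center sc 0.71 [0.3987 0.1568 0.0718]
module_socket top 0.93 [0.3039 0.2626 0.1519]
module_socket top 0.77 [0.5178 0.2218 0.111 ]
module_socket top 0.74 [0.3802 0.3983 0.1023]
module_socket top 0.59 [0.6291 0.3104 0.136 ]
module_socket sc 0.85 [0.651  0.2993 0.1002]
module_socket sc 0.82 [0.3376 0.2607 0.1036]
module_socket sc 0.78 [0.3921 0.1572 0.0715]
module_socket sc 0.74 [0.5321 0.2127 0.074 ]
nest top 0.59 [ 0.5375 -0.2131  0.0074]
nest sc 0.67 [ 0.5567 -0.2226  0.0102]
fixture top 0.85 [ 0.5392 -0.2173  0.0123]
fixture sc 0.7 [ 0.5623 -0.2157  0.0134]
fixture sc 0.36 [0.4166 0.0043 0.0212]
pin_tip top 0.71 [ 0.5477 -0.1322  0.0403]
pin_tip sc 0.54 [ 0.5671 -0.1419  0.0437]
keeper_grip sc 0.61 [ 0.5647 -0.1383  0.0706]
keeper_grip sc 0.48 [ 0.5089 -0.4797  0.0182]
keeper_grip sc 0.26 [0.5312 0.2145 0.0696]
mug top 0.97 [0.7085 0.0173 0.0367]
mug sc 0.75 [0.7039 0.0089 0.0576]
mug sc 0.2 [ 0.5625 -0.215   0.0121]
spool top 0.72 [0.5718 0.0029 0.0302]
spool sc 0.79 [ 0.5848 -0.0011  0.0351]
screwdriver top 0.72 [0.4026 0.0053 0.0253]
screwdriver top 0.27 [ 0.5075 -0.4747  0.0026]
screwdriver sc 0.69 [0.4166 0.0061 0.0233]
meter top 0.85 [0.5236 0.4635 0.0351]
meter sc 0.68 [0.5372 0.4632 0.0382]
parts_tray top 0.9 [ 0.5071 -0.4755  0.005 ]
parts_tray sc 0.88 [ 0.5063 -0.4788  0.0139]
parts_tray sc 0.74 [ 0.5706 -0.1423  0.0414]
```

View pics/topz_fix.png

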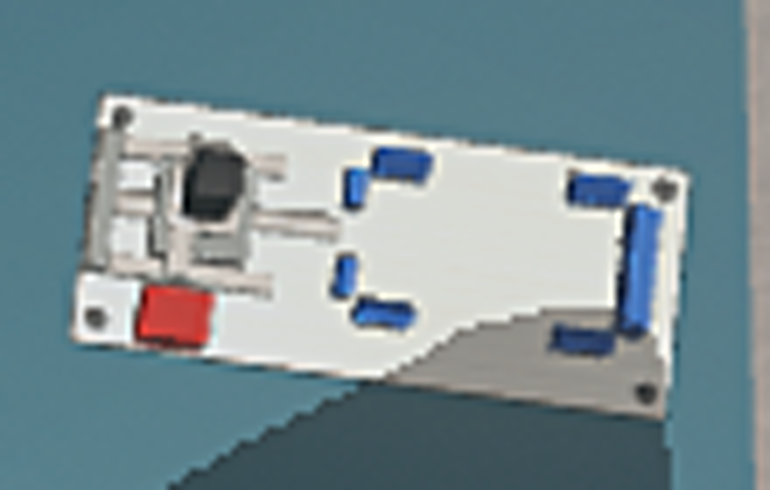

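View pics/topz_mod.png

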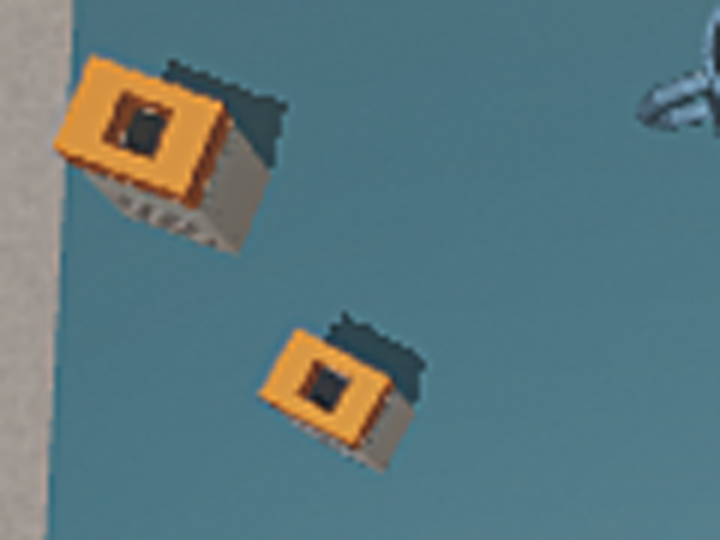

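View pics/scz_fix.png

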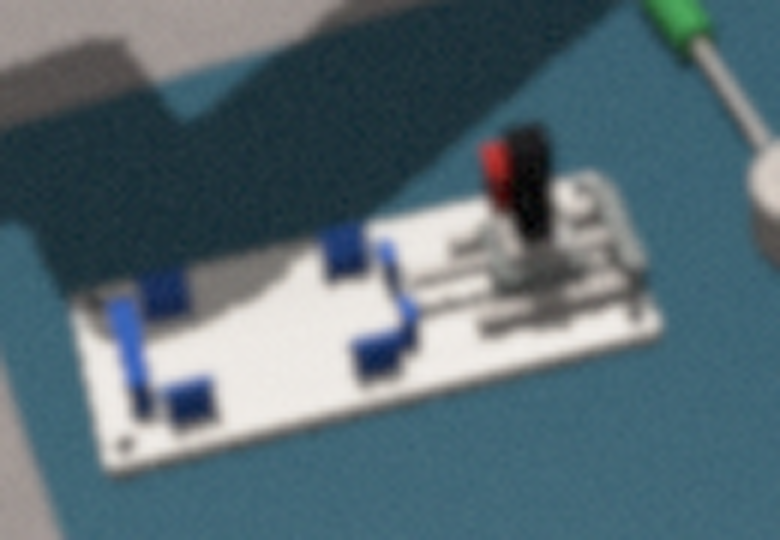

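View pics/scz_mod.png

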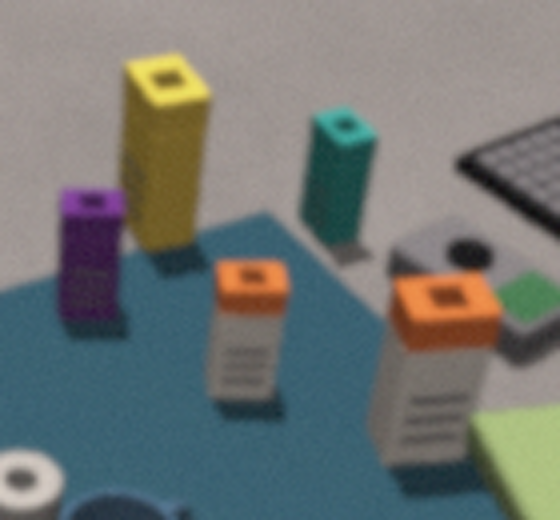

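```bash
cat > fix.py <<'E'
from h import *
np.set_printoptions(precision=4,suppress=True)
p=viewer.camera("top"); s=viewer.camera("scene")
def tz(uv,off,s): return (np.array(uv)+0.5)/s-0.5+np.array(off)
c=[unproj(p,tz(u,(290,170),7),0.010) for u in [(103,95),(690,172),(663,415),(72,343)]]
c=np.array(c); print(c, np.linalg.norm(c[0]-c[1]),np.linalg.norm(c[1]-c[2]))
o=c.mean(0); X=(c[0]+c[3]-c[1]-c[2]); X/=np.linalg.norm(X); print("fix o",o,"X",X,np.degrees(np.arctan2(X[1],X[0])))
cs=np.array([unproj(s,tz(u,(160,210),6),0.010) for u in [(105,470),(662,325),(600,178),(72,297)]]); print("scene",cs)
m=np.array([unproj(p,tz(u,(140,140),6),0.110) for u in [(297,328),(393,385),(355,448),(262,395)]]); print("mod",m,m.mean(0)); print([np.linalg.norm(m[i]-m[i-1]) for i in range(4)])
d=m[1]-m[0]+m[2]-m[3]; print("mod y ang",np.degrees(np.arctan2(d[1],d[0])))
d=m[2]-m[1]+m[3]-m[0]; print("mod x ang",np.degrees(np.arctan2(d[1],d[0])))
ms=np.array([unproj(s,tz(u,(290,120),4),0.110) for u in [(218,262),(285,262),(290,292),(217,290)]]); print("scene",ms,ms.mean(0))
print("post top", unproj(p,tz((213,183),(290,170),7),0.105), "catch",unproj(p,tz((173,315),(290,170),7),0.046))
print([a for a in dir(robot) if a[0]!='_'], robot.hold_point_z)
E
python3 fix.py
```

```text
[[ 0.6092 -0.0954  0.01  ]
 [ 0.5798 -0.3527  0.01  ]
 [ 0.4726 -0.3392  0.01  ]
 [ 0.4994 -0.0828  0.01  ]] 0.25902794424073455 0.10802777193676062
fix o [ 0.5402 -0.2175  0.01  ] X [0.109 0.994 0.   ] 83.74292479353994
scene [[ 0.5818 -0.352   0.01  ]
 [ 0.6102 -0.0929  0.01  ]
 [ 0.5074 -0.0797  0.01  ]
 [ 0.4729 -0.3379  0.01  ]]
mod [[0.5502 0.2387 0.11  ]
 [0.5237 0.1923 0.11  ]
 [0.4933 0.2091 0.11  ]
 [0.5178 0.2538 0.11  ]] [0.5212 0.2235 0.11  ]
[np.float64(0.03576889583538744), np.float64(0.05341654209565798), np.float64(0.034676009400630994), np.float64(0.05101416907759641)]
mod y ang -119.20836502733266
mod x ang 153.08628262501227
scene [[0.4969 0.2124 0.11  ]
 [0.5193 0.259  0.11  ]
 [0.5522 0.2414 0.11  ]
 [0.5263 0.193  0.11  ]] [0.5237 0.2265 0.11  ]
post top [ 0.5538 -0.1343  0.105 ] catch [ 0.5074 -0.1234  0.046 ]
['Unreachable', 'get_obs', 'hand_in', 'hold_point_z'] -0.0187
```

The fixture origin comes out at about (0.540,-0.217), with X at 83.7°. Both cameras put the module at about (0.522,0.225), with its thin axis at -28°. The purple block sits too close for a horizontal grasp there. I'll pick the module up from above, stand it in the clear area next to the fixture, and regrasp it level.

```bash
cat >> h.py <<'E'
np.set_printoptions(precision=4,suppress=True)
def Rdir(z,y):
    """tool rotation with z axis along z and jaw axis y"""
    z=np.array(z,float);z/=np.linalg.norm(z);y=np.array(y,float);y-=z*(y@z);y/=np.linalg.norm(y)
    return R.from_matrix(np.c_[np.cross(y,z),y,z])
def cur():
    o=robot.get_obs();return np.array(o["position"]),R.from_quat(o["tool_rot"]),o
def plan(P,Rt,n,g,P0=None,R0=None,nd=2):
    """print suggested rows (tool-frame units) for a straight move"""
    if P0 is None: P0,R0,_=cur()
    P=np.array(P,float); rv=(R0.inv()*Rt).as_rotvec()
    print("dist",np.linalg.norm(P-P0),"ang",np.degrees(np.linalg.norm(rv)))
    for i in range(n):
        Ri=R0*R.from_rotvec(rv*i/n)
        sh=Ri.inv().apply((P-P0)/n)/0.04; t=np.degrees(rv/n)/5
        print(" ".join(f"{v:.{nd}f}" for v in np.r_[t,sh]),g)
fo=np.array([0.5405,-0.2168,0]); fa=np.radians(83.7)
FX=np.array([np.cos(fa),np.sin(fa),0]);FY=np.array([-np.sin(fa),np.cos(fa),0]);FZ=np.array([0,0,1.])
nest=fo-0.045*FX+[0,0,.028]
def yaw(a): a=np.radians(a); return np.array([np.cos(a),np.sin(a),0])
E
python3 - <<'E'
from h import *
P0,R0,_=cur()
D=[0,0,-1]
P1=[0.45,-0.35,0.30]; R1=Rdir(D,yaw(-72))
plan(P1,R1,9,-1)
plan([0.50,0.16,0.30],Rdir(D,yaw(-28)),13,-1,np.array(P1),R1)
E
```

```text
dist 0.36418984826244716 ang 0.13385381391591125
-0.00 0.00 -0.00 0.89 -0.43 -0.22 -1
-0.00 0.00 -0.00 0.89 -0.43 -0.22 -1
-0.00 0.00 -0.00 0.89 -0.43 -0.22 -1
-0.00 0.00 -0.00 0.89 -0.43 -0.22 -1
-0.00 0.00 -0.00 0.89 -0.43 -0.22 -1
-0.00 0.00 -0.00 0.89 -0.43 -0.22 -1
-0.00 0.00 -0.00 0.89 -0.43 -0.22 -1
-0.00 0.00 -0.00 0.89 -0.43 -0.22 -1
-0.00 0.00 -0.00 0.89 -0.43 -0.22 -1
dist 0.5124451190127582 ang 43.99999999999999
0.00 0.00 -0.68 0.39 -0.90 0.00 -1
0.00 0.00 -0.68 0.45 -0.88 0.00 -1
0.00 0.00 -0.68 0.50 -0.85 0.00 -1
0.00 0.00 -0.68 0.55 -0.82 0.00 -1
0.00 0.00 -0.68 0.59 -0.79 0.00 -1
0.00 0.00 -0.68 0.64 -0.75 0.00 -1
0.00 0.00 -0.68 0.68 -0.71 0.00 -1
0.00 0.00 -0.68 0.72 -0.67 0.00 -1
0.00 0.00 -0.68 0.76 -0.62 0.00 -1
0.00 0.00 -0.68 0.80 -0.58 0.00 -1
0.00 0.00 -0.68 0.83 -0.53 0.00 -1
0.00 0.00 -0.68 0.86 -0.48 0.00 -1
0.00 0.00 -0.68 0.89 -0.43 0.00 -1
```

```bash
python3 -m crank '0 0 0 0.9 -0.43 -0.3 -1; 0 0 0 0.9 -0.43 -0.3 -1; 0 0 0 0.9 -0.43 -0.3 -1; 0 0 0 0.9 -0.43 -0.3 -1; 0 0 0 0.9 -0.43 -0.3 -1' 20; python3 -c "
from h import *
print(repr(cur()[2]['q']),cur()[0])"
python3 -m crank '0 0 0 0.9 -0.43 -0.2 -1; 0 0 0 0.9 -0.43 -0.2 -1; 0 0 0 0.9 -0.43 -0.2 -1; 0 0 0 0.9 -0.43 0 -1; 0 0 0 0.9 -0.43 0 -1'; python3 -c "
from h import *
print(repr(cur()[2]['q']),cur()[0])"
```

```text
time: 2.02
position: [0.3384, -0.4566, 0.2829]
tool_rot: [0.988, 0.152, -0.0, -0.0]
ft_force: [0.3, 0.7, -0.2]
grip_width: 0.0866
array([-1.1296,  0.3853,  1.503 ,  0.0001,  1.2538,  0.1359]) [ 0.3384 -0.4566  0.2829]
time: 2.65
position: [0.4893, -0.3161, 0.3099]
tool_rot: [0.988, 0.152, 0.001, 0.002]
ft_force: [0.2, -1.2, 1.0]
grip_width: 0.0869
array([-0.7652,  0.3795,  1.4344, -0.0003,  1.3234,  0.5007]) [ 0.4893 -0.3161  0.3099]
```

```bash
python3 -m crank '0 0 -0.8 0.39 -0.9 0 -1; 0 0 -0.8 0.45 -0.88 0 -1; 0 0 -0.8 0.5 -0.85 0 -1; 0 0 -0.8 0.55 -0.82 0 -1; 0 0 -0.8 0.59 -0.79 0 -1' ; python3 -c "
from h import *
print(repr(cur()[2]['q']),cur()[0])
plan([0.49,0.16,0.27],Rdir([0,0,-1],yaw(-28)),8,-1)"
```

```text
time: 3.28
position: [0.5075, -0.114, 0.3093]
tool_rot: [0.945, 0.327, 0.002, 0.003]
ft_force: [0.8, 0.1, -0.3]
grip_width: 0.0867
array([-0.4352,  0.2845,  1.5835, -0.0016,  1.2665,  0.4703]) [ 0.5075 -0.114   0.3093]
dist 0.2774079884148481 ang 23.854019142744285
0.01 -0.00 -0.60 0.49 -0.71 0.12 -1
0.01 -0.00 -0.60 0.52 -0.68 0.12 -1
0.01 -0.00 -0.60 0.56 -0.65 0.12 -1
0.01 -0.00 -0.60 0.59 -0.62 0.12 -1
0.01 -0.00 -0.60 0.62 -0.59 0.12 -1
0.01 -0.00 -0.60 0.65 -0.56 0.12 -1
0.01 -0.00 -0.60 0.68 -0.52 0.12 -1
0.01 -0.00 -0.60 0.71 -0.49 0.12 -1
```

```bash
python3 -m crank '0 0 -0.6 0.49 -0.71 0 -1; 0 0 -0.6 0.52 -0.68 0 -1; 0 0 -0.6 0.56 -0.65 0 -1; 0 0 -0.6 0.59 -0.62 0 -1; 0 0 -0.6 0.62 -0.59 0 -1';python3 -m crank '0 0 -0.6 0.65 -0.56 0 -1; 0 0 -0.6 0.68 -0.52 0 -1; 0 0 -0.6 0.71 -0.49 0 -1;0 0 0 0 0 0 -1' ; python3 - <<'E'
from h import *
print(repr(cur()[2]['q']),cur()[0],cur()[1].as_matrix())
p=viewer.camera("wrist"); save(p,"w1")
print(p["xyz"],R.from_quat(p["attitude"]).as_matrix(),p["camera_matrix"])
for z in (0,.11): print([proj(p,[0.5225,.2245,z])])
E
```

```text
time: 3.9
position: [0.4955, 0.0633, 0.3092]
tool_rot: [0.892, 0.452, 0.003, 0.004]
ft_force: [0.3, 0.2, 0.2]
grip_width: 0.0873
time: 4.4
position: [0.4866, 0.1714, 0.3093]
tool_rot: [0.852, 0.524, 0.003, 0.004]
ft_force: [-0.0, -0.1, -0.6]
grip_width: 0.0868
array([ 0.1249,  0.2775,  1.5938, -0.0056,  1.2612,  0.5944]) [0.4866 0.1714 0.3093] [[ 0.4509  0.8925  0.0096]
 [ 0.8926 -0.4509 -0.0041]
 [ 0.0006  0.0104 -0.9999]]
[0.5167 0.2349 0.4707] [[ 0.8926 -0.4376 -0.1081]
 [-0.4507 -0.861  -0.2359]
 [ 0.0101  0.2593 -0.9658]] [[296.3635   0.     283.7691]
 [  0.     296.3635 208.7524]
 [  0.       0.       1.    ]]
[array([287.0626, 133.7126])]
[array([289.0053, 135.0854])]
```

View pics/w1.png

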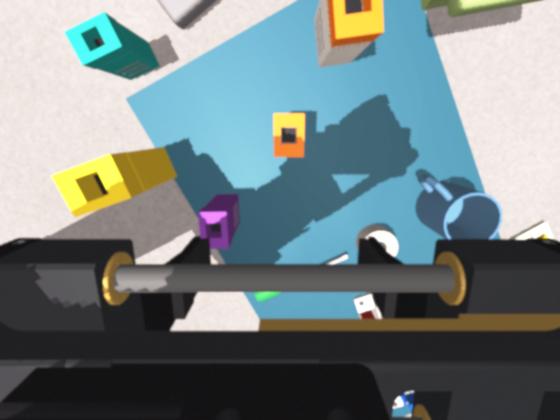

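The wrist view shows the small module directly under the camera at (289,135), exactly where the estimate projects, with its sides parallel to the jaws. I'll go down on it.

```bash
python3 - <<'E'
from h import *
p=viewer.camera("wrist"); save(p,"w1z",(250,95,330,175),8)
plan([0.5225,0.2245,.1900],Rdir([0,0,-1],yaw(-27)),4,-1)
E
```

```text
dist 0.13603204130201046 ang 0.6224957864678834
0.03 0.00 0.00 0.41 0.03 0.75 -1
0.03 0.00 0.00 0.41 0.04 0.75 -1
0.03 0.00 0.00 0.41 0.04 0.75 -1
0.03 0.00 0.00 0.41 0.04 0.75 -1
```

View pics/w1z.png

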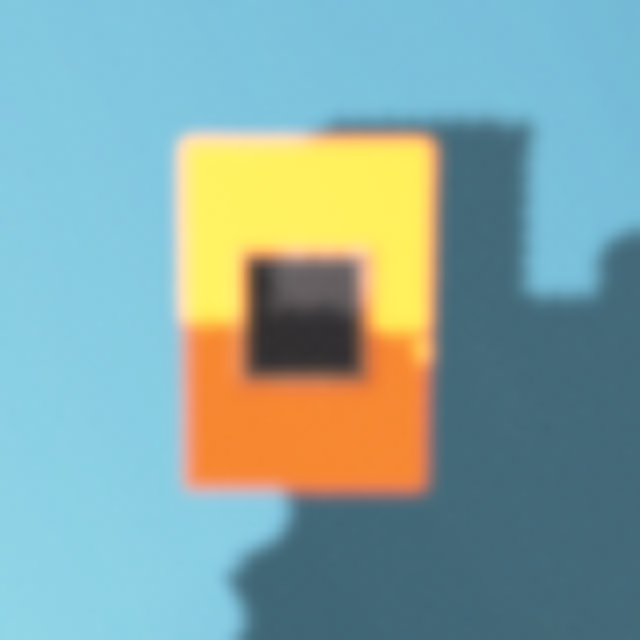

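```bash
python3 -m crank '0 0 0 0.45 0.03 0.7 -1; 0 0 0 0.45 0.04 0.7 -1; 0 0 0 0.45 0.04 0.7 -1; 0 0 0 0.4 0.04 0.7 -1;0 0 0 0 0 0 -1';python3 - <<'E'
from h import *
print(cur()[0],cur()[1].as_matrix())
plan([0.5225,0.2245,.066],Rdir([0,0,-1],yaw(-27)),4,-1)
E
```

```text
time: 5.12
position: [0.5299, 0.2229, 0.1958]
tool_rot: [0.855, 0.518, 0.004, 0.007]
ft_force: [0.1, 0.4, 0.2]
grip_width: 0.0872
[0.5299 0.2229 0.1958] [[ 0.4627  0.8864  0.0139]
 [ 0.8865 -0.4626 -0.0078]
 [-0.0005  0.0159 -0.9999]]
dist 0.13005162823710195 ang 1.0711692438986264
0.05 0.00 -0.03 -0.01 -0.06 0.81 -1
0.05 0.00 -0.03 -0.01 -0.06 0.81 -1
0.05 0.00 -0.03 -0.01 -0.05 0.81 -1
0.05 0.00 -0.03 -0.01 -0.05 0.81 -1
```

```bash
python3 -m crank '0.05 0 0 0 -0.06 0.8 -1; 0.05 0 0 0 -0.06 0.8 -1; 0.05 0 0 0 -0.06 0.8 -1; 0.05 0 0 0 -0.05 0.6 -1;0 0 0 0 0 0 -1';python3 - <<'E'
from h import *
print(cur()[0],cur()[1].as_matrix())
plan([0.5225,0.2245,.066],Rdir([0,0,-1],yaw(-27)),1,-1)
E
```

```text
time: 5.75
position: [0.5287, 0.2209, 0.0803]
tool_rot: [0.857, 0.515, 0.004, 0.002]
ft_force: [0.1, 0.5, 2.0]
grip_width: 0.0874
[0.5287 0.2209 0.0803] [[ 0.4685  0.8834  0.0093]
 [ 0.8834 -0.4685  0.0003]
 [ 0.0047  0.0081 -1.    ]]
dist 0.015971299976385668 ang 1.0802719032271462
0.09 -0.05 -0.19 0.01 -0.18 0.36 -1
```

```bash
python3 -m crank '0.1 -0.05 -0.2 0 -0.2 0.35 -1; 0 0 0 0 0 0 -1';python3 - <<'E'
from h import *
print(cur()[0],cur()[1].as_matrix())
plan([0.5225,0.2245,.066],Rdir([0,0,-1],yaw(-27)),1,-1)
E
```

```text
time: 6.0
position: [0.5232, 0.2241, 0.0682]
tool_rot: [0.852, 0.523, 0.002, 0.0]
ft_force: [-0.8, -0.2, 0.6]
grip_width: 0.0869
[0.5232 0.2241 0.0682] [[ 0.4532  0.8914  0.0033]
 [ 0.8914 -0.4532  0.0012]
 [ 0.0025  0.0024 -1.    ]]
dist 0.0023582866327661995 ang 0.20518706221223174
0.03 -0.03 0.01 0.00 -0.02 0.06 -1
```

```bash
python3 -m crank '0 0 0 0 0 0.05 1; 0 0 0 0 0 0 1; 0 0 0 0 0 0 1; 0 0 0 0 0 0 1' 25; python3 -m crank '0 0 0 0 0 0 1; 0 0 0 0 0 0 1' 25;
```

```text
time: 6.5
position: [0.5247, 0.2246, 0.0681]
tool_rot: [0.852, 0.523, 0.004, 0.001]
ft_force: [-0.6, -0.7, -1.0]
grip_width: 0.055
time: 6.75
position: [0.5246, 0.2247, 0.0682]
tool_rot: [0.852, 0.523, 0.004, 0.001]
ft_force: [0.8, 0.3, -0.8]
grip_width: 0.0357
```

```bash
cat > kin.py <<'E'
from h import *
from scipy.optimize import least_squares
D=[([-1.4375,.52849,1.43391,0,1.18138,-.17849],[.19165,-.59412,.22156]),
([-1.1296,0.3853,1.503,0.0001,1.2538,0.1359],[0.3384,-0.4566,0.2829]),
([-0.7652,0.3795,1.4344,-0.0003,1.3234,0.5007],[0.4893,-0.3161,0.3099]),
([-0.4352,0.2845,1.5835,-0.0016,1.2665,0.4703],[0.5075,-0.114,0.3093]),
([0.1249,0.2775,1.5938,-0.0056,1.2612,0.5944],[0.4866,0.1714,0.3093])]
o=cur()[2]; D.append((list(o["q"]),list(o["position"])))
def f(x):
    a1,L2,L3,off,dz=x;r=[]
    for q,P in D:
        c=np.array([a1+L2*np.sin(q[1])+L3*np.sin(q[1]+q[2]),off,dz+L2*np.cos(q[1])+L3*np.cos(q[1]+q[2])])
        r+=list(R.from_euler('z',q[0]).apply(c)-P)
    return np.array(r)
s=least_squares(f,[0.0,.4,.4,.11,.2]); print(s.x,s.cost,f(s.x).round(4)); print(repr(o["q"]))
E
python3 kin.py
```

```text
[ 0.0166  0.453   0.3881  0.1107 -0.0143] 0.0002701322818510802 [-0.0017  0.0105  0.0072 -0.0011  0.0015  0.0014 -0.008   0.0073  0.0031
  0.006  -0.0027 -0.0025  0.007   0.0021 -0.0028  0.0094  0.0015 -0.0065]
array([0.2087, 0.6727, 1.6979, 0.0007, 0.7635, 0.678 ])
```

The grip holds at 36 mm. Next is lift and carry.

```bash
python3 -m crank '0 0 0 0 0 -0.5 1; 0 0 0 0 0 -0.8 1; 0 0 0 0 0 -0.8 1; 0 0 0 0 0 -0.7 1'; python3 - <<'E'
from h import *
T=fo+.06*FX+.155*FY; print(T, cur()[0])
plan([*T[:2],.19],Rdir([0,0,-1],yaw(-96.3)),14,1)
E
```

```text
time: 7.25
position: [0.5205, 0.2236, 0.1787]
tool_rot: [0.852, 0.523, -0.002, -0.001]
ft_force: [-0.2, -0.5, -1.9]
grip_width: 0.0359
[ 0.393  -0.1402  0.    ] [0.5205 0.2236 0.1787]
dist 0.3855728946358371 ang 69.37665578010281
-0.00 0.00 0.99 -0.68 0.09 -0.02 1
-0.00 0.00 0.99 -0.67 0.15 -0.02 1
-0.00 0.00 0.99 -0.66 0.21 -0.02 1
-0.00 0.00 0.99 -0.64 0.26 -0.02 1
-0.00 0.00 0.99 -0.61 0.32 -0.02 1
-0.00 0.00 0.99 -0.58 0.37 -0.02 1
-0.00 0.00 0.99 -0.55 0.42 -0.02 1
-0.00 0.00 0.99 -0.51 0.46 -0.02 1
-0.00 0.00 0.99 -0.47 0.51 -0.02 1
-0.00 0.00 0.99 -0.42 0.54 -0.02 1
-0.00 0.00 0.99 -0.37 0.58 -0.02 1
-0.00 0.00 0.99 -0.32 0.61 -0.02 1
-0.00 0.00 0.99 -0.27 0.63 -0.02 1
-0.00 0.00 0.99 -0.21 0.65 -0.02 1
```

```bash
python3 -m crank '0 0 0.99 -0.68 0.09 -0.1 1; 0 0 0.99 -0.67 0.15 -0.1 1; 0 0 0.99 -0.66 0.21 -0.1 1; 0 0 0.99 -0.64 0.26 -0.05 1; 0 0 0.99 -0.61 0.32 0 1'; python3 -m crank '0 0 0.99 -0.58 0.37 0 1; 0 0 0.99 -0.55 0.42 0 1; 0 0 0.99 -0.51 0.46 0 1; 0 0 0.99 -0.47 0.51 0 1; 0 0 0.99 -0.42 0.54 0 1'; python3 - <<'E'
from h import *
T=fo+.06*FX+.155*FY
plan([*T[:2],.19],Rdir([0,0,-1],yaw(-96.3)),5,1)
E
```

```text
time: 7.88
position: [0.4739, 0.0921, 0.1946]
tool_rot: [0.946, 0.324, 0.0, -0.0]
ft_force: [0.4, -0.3, -2.3]
grip_width: 0.0358
time: 8.5
position: [0.4226, -0.041, 0.1935]
tool_rot: [0.994, 0.106, -0.001, -0.0]
ft_force: [0.8, 0.7, -2.1]
grip_width: 0.0357
dist 0.10350941933146418 ang 18.511349249244994
-0.00 0.01 0.74 -0.25 0.45 0.02 1
-0.00 0.01 0.74 -0.22 0.47 0.02 1
-0.00 0.01 0.74 -0.19 0.48 0.02 1
-0.00 0.01 0.74 -0.16 0.49 0.02 1
-0.00 0.01 0.74 -0.13 0.50 0.02 1
```

```bash
python3 -m crank '0 0 0.74 -0.25 0.45 0.2 1; 0 0 0.74 -0.22 0.47 0.2 1; 0 0 0.74 -0.19 0.48 0.2 1; 0 0 0.74 -0.16 0.49 0.2 1; 0 0 0.74 -0.13 0.5 0.2 1'; python3 - <<'E'
from h import *
T=fo+.06*FX+.155*FY
plan([*T[:2],.08],Rdir([0,0,-1],yaw(-96.3)),3,1)
E
```

```text
time: 9.12
position: [0.3898, -0.143, 0.1524]
tool_rot: [0.998, -0.061, -0.001, -0.0]
ft_force: [0.4, -0.9, -1.6]
grip_width: 0.0355
dist 0.07249099667350234 ang 0.7030706474219686
-0.00 0.01 -0.05 0.03 -0.03 0.60 1
-0.00 0.01 -0.05 0.02 -0.03 0.60 1
-0.00 0.01 -0.05 0.02 -0.03 0.60 1
```

```bash
python3 -m crank '0 0 -0.1 0 0 0.6 1; 0 0 0 0 0 0.6 1; 0 0 0 0 0 0.5 1; 0 0 0 0 0 0 1'; python3 - <<'E'
from h import *
p,r,o=cur(); print(p,r.as_matrix())
T=fo+.06*FX+.155*FY
plan([*T[:2],.068],Rdir([0,0,-1],yaw(-96.3)),1,1)
E
```

```text
time: 9.62
position: [0.3896, -0.1452, 0.0822]
tool_rot: [0.998, -0.058, -0.001, 0.0]
ft_force: [0.5, 0.2, -1.9]
grip_width: 0.0356
[ 0.3896 -0.1452  0.0822] [[ 0.9932 -0.1168 -0.0021]
 [-0.1168 -0.9932 -0.0002]
 [-0.0021  0.0004 -1.    ]]
dist 0.015436903908167765 ang 0.4234821023443524
0.00 0.02 -0.08 0.07 -0.14 0.35 1
```

```bash
python3 -m crank '0 0 -0.08 0 0 0.25 1; 0 0 0 0 0 0.08 1; 0 0 0 0 0 0.05 1; 0 0 0 0 0 0 1'
```

```text
time: 10.12
position: [0.3909, -0.1461, 0.0686]
tool_rot: [0.999, -0.054, 0.001, 0.002]
ft_force: [-0.3, -0.5, -2.4]
grip_width: 0.0356
```

```bash
python3 -m crank '0 0 0 0 0 0.06 1; 0 0 0 0 0 0 1'
```

```text
time: 10.38
position: [0.3914, -0.1464, 0.0687]
tool_rot: [0.999, -0.054, 0.002, 0.002]
ft_force: [-1.1, 1.1, -2.4]
grip_width: 0.0363
```

```bash
python3 -m crank '0 0 0 0 0 0.1 1; 0 0 0 0 0 0 1'
```

```text
time: 10.62
position: [0.3924, -0.1468, 0.067]
tool_rot: [0.999, -0.054, 0.004, 0.003]
ft_force: [0.2, 0.1, -1.5]
grip_width: 0.0356
```

```bash
python3 -m crank '0 0 0 0 0 0.06 1; 0 0 0 0 0 0 1'; python3 -m crank '0 0 0 0 0 0 -1; 0 0 0 0 0 0 -1; 0 0 0 0 0 0 -1'
```

```text
time: 10.88
position: [0.393, -0.1472, 0.0663]
tool_rot: [0.999, -0.054, 0.005, 0.004]
ft_force: [0.3, -1.1, -1.5]
grip_width: 0.0358
time: 11.25
position: [0.3932, -0.1473, 0.0656]
tool_rot: [0.999, -0.054, 0.005, 0.004]
ft_force: [0.8, 0.3, 0.5]
grip_width: 0.0578
```

```bash
python3 -m crank '0 0 0 0 0 -0.2 -1; 0 0 0 0 0 -0.9 -1; 0 0 0 0 0 -1 -1; 0 0 0 0 0 -0.8 -1'; python3 - <<'E'
from h import *
p,r,o=cur()
T=np.array([.393,-.146,0])
plan([*(T-.09*FX)[:2],.20],Rdir([0,0,-1],yaw(-6.3)),18,-1)
E
```

```text
time: 11.75
position: [0.3904, -0.1454, 0.1833]
tool_rot: [0.999, -0.054, 0.002, 0.002]
ft_force: [-0.1, -0.2, 0.5]
grip_width: 0.0862
dist 0.09191904256969247 ang 89.93827677014187
0.00 0.00 -1.00 0.00 0.13 -0.02 -1
0.00 0.00 -1.00 -0.01 0.13 -0.02 -1
0.00 0.00 -1.00 -0.02 0.12 -0.02 -1
0.00 0.00 -1.00 -0.03 0.12 -0.02 -1
0.00 0.00 -1.00 -0.04 0.12 -0.02 -1
0.00 0.00 -1.00 -0.05 0.12 -0.02 -1
0.00 0.00 -1.00 -0.06 0.11 -0.02 -1
0.00 0.00 -1.00 -0.07 0.10 -0.02 -1
0.00 0.00 -1.00 -0.08 0.10 -0.02 -1
0.00 0.00 -1.00 -0.09 0.09 -0.02 -1
0.00 0.00 -1.00 -0.09 0.08 -0.02 -1
0.00 0.00 -1.00 -0.10 0.07 -0.02 -1
0.00 0.00 -1.00 -0.11 0.07 -0.02 -1
0.00 0.00 -1.00 -0.11 0.06 -0.02 -1
0.00 0.00 -1.00 -0.12 0.05 -0.02 -1
0.00 0.00 -1.00 -0.12 0.04 -0.02 -1
0.00 0.00 -1.00 -0.12 0.03 -0.02 -1
0.00 0.00 -1.00 -0.12 0.01 -0.02 -1
```

```bash
python3 -m crank '0 0 -1 0 0.2 -0.1 -1; 0 0 -1 0 0.2 0 -1; 0 0 -1 0 0.2 0 -1; 0 0 -1 -0.05 0.2 0 -1; 0 0 -1 -0.05 0.2 0 -1' >/dev/null; python3 -m crank '0 0 -1 -0.1 0.15 0 -1; 0 0 -1 -0.1 0.15 0 -1; 0 0 -1 -0.1 0.15 0 -1; 0 0 -1 -0.1 0.1 0 -1; 0 0 -1 -0.1 0.1 0 -1'; python3 -m crank '0 0 -1 -0.2 0.1 0 -1; 0 0 -1 -0.2 0.1 0 -1; 0 0 -1 -0.2 0.1 0 -1; 0 0 -1 -0.2 0 0 -1; 0 0 -1 -0.2 0 0 -1'; python3 -m crank '0 0 -1 -0.2 0 0 -1;0 0 -1 -0.2 0 0 -1;0 0 0 0 0 0 -1'; python3 - <<'E'
from h import *
p,r,o=cur(); print(p,r.as_matrix(),o["q"])
for n in ["wrist","top","scene"]:
    save(viewer.camera(n),"a_"+n)
E
```

```text
time: 13.0
position: [0.384, -0.2193, 0.1954]
tool_rot: [0.922, 0.387, 0.003, 0.006]
ft_force: [-0.3, -0.1, 0.0]
grip_width: 0.0865
time: 13.62
position: [0.3696, -0.2597, 0.1974]
tool_rot: [0.812, 0.584, 0.002, 0.007]
ft_force: [0.1, -0.2, 0.1]
grip_width: 0.0869
time: 14.0
position: [0.3644, -0.2752, 0.1986]
tool_rot: [0.757, 0.654, 0.001, 0.007]
ft_force: [-0.4, 0.5, 0.2]
grip_width: 0.0871
[ 0.3644 -0.2752  0.1986] [[ 0.1453  0.9893  0.0107]
 [ 0.9894 -0.1452 -0.0096]
 [-0.0079  0.012  -0.9999]] [-0.894   0.3339  1.8779  0.003   0.9156 -0.7501]
```

View pics/a_wrist.png

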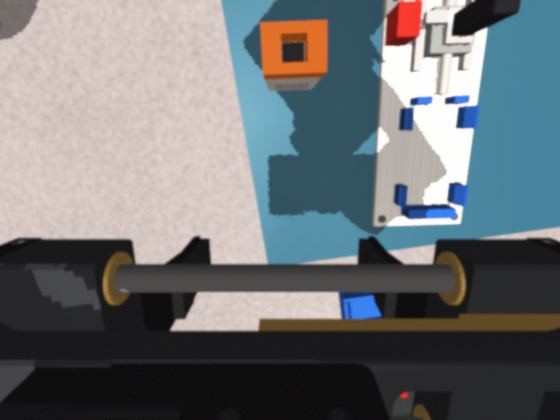

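View pics/a_scene.png

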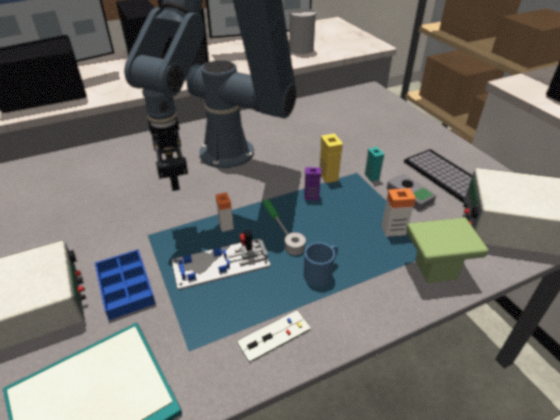

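The module stands upright beside the fixture, at (293,48) in the wrist view. I'll measure its pose and refine the fixture.

```bash
python3 - <<'E'
from h import *
p=viewer.camera("wrist"); save(p,"a_wm",(240,5,350,105),7); save(p,"a_wf",(365,70,485,240),4)
import pickle; pickle.dump({k:p[k] for k in("img","camera_matrix","xyz","attitude")},open("wa.pkl","wb"))
s=viewer.camera("scene"); save(s,"a_sm",(205,180,245,240),10)
pickle.dump({k:s[k] for k in("img","camera_matrix","xyz","attitude")},open("sa.pkl","wb"))
E
```

```text
(no output)
```

View pics/a_wm.png

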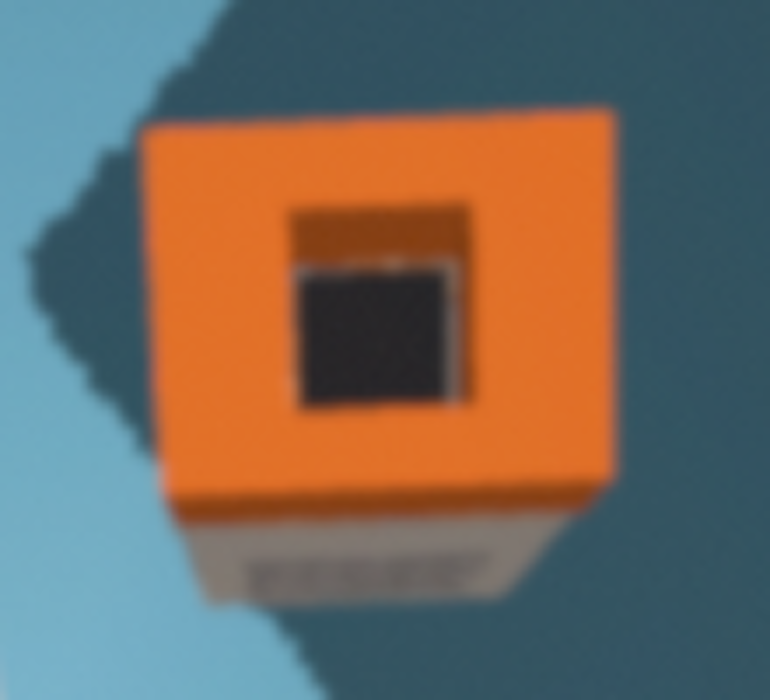

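View pics/a_wf.png

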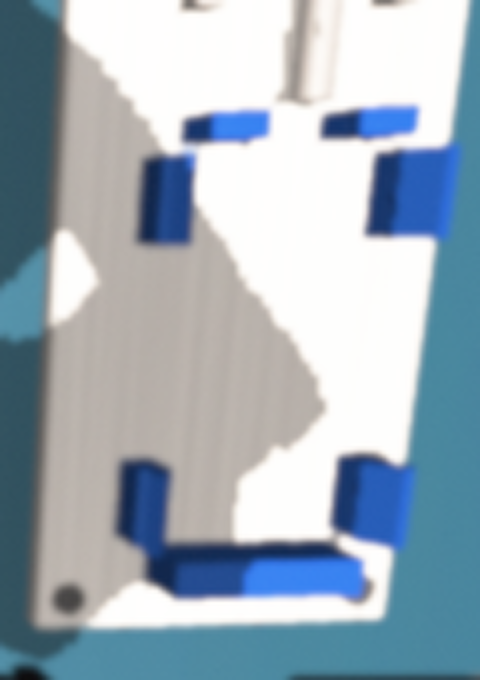

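View pics/a_sm.png

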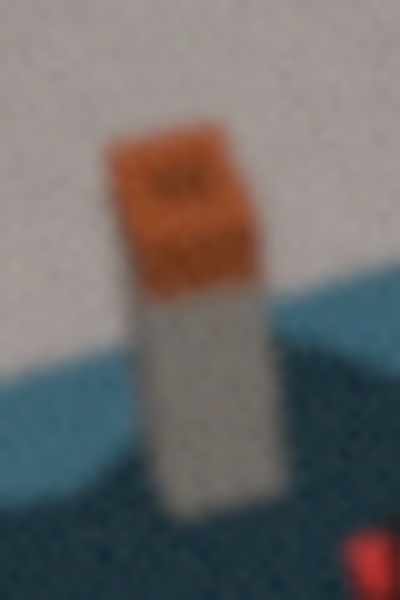

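```bash
python3 - <<'E'
from h import *
import pickle
p=pickle.load(open("wa.pkl","rb"))
def tz(uv,off,s): return (np.array(uv)+0.5)/s-0.5+np.array(off)
m=np.array([unproj(p,tz(u,(240,5),7),0.110) for u in [(143,128),(617,110),(613,485),(165,495)]]);print(m,m.mean(0),[np.linalg.norm(m[i]-m[i-1]) for i in range(4)])
d=m[1]-m[0]+m[2]-m[3]; print("y ang",np.degrees(np.arctan2(d[1],d[0])))
d=m[0]+m[1]-m[2]-m[3]; print("x ang",np.degrees(np.arctan2(d[1],d[0])))
def fc(P): v=P-fo; return np.array([v@FX,v@FY,P[2]])*1000
print("mod in fix",fc(m.mean(0)))
for n,u,z in [("corner catch side end",(35,628),.01),("corner far end",(383,618),.01),
  ("pin tip",(307,97),.028)]:
    P=unproj(p,tz(u,(365,70),4),z); print(n,P,fc(P))
s=pickle.load(open("sa.pkl","rb"))
ms=np.array([unproj(s,tz(u,(205,180),10),0.110) for u in [(105,148),(225,125),(260,210),(142,232)]]);print(ms,ms.mean(0))
E
```

```text
[[ 0.3687 -0.1276  0.11  ]
 [ 0.4187 -0.133   0.11  ]
 [ 0.4144 -0.1694  0.11  ]
 [ 0.3651 -0.1634  0.11  ]] [ 0.3917 -0.1483  0.11  ] [np.float64(0.03596627367185081), np.float64(0.05034605691821154), np.float64(0.03669099688490022), np.float64(0.04966786907047121)]
y ang -6.600713987473934
x ang 83.80931707903946
mod in fix [ 51.7287 155.3726 110.    ]
corner catch side end [ 0.4698 -0.3389  0.01  ] [-129.1377   56.8302   10.    ]
corner far end [ 0.5779 -0.3518  0.01  ] [-130.066   -52.0364   10.    ]
pin tip [ 0.5454 -0.1948  0.028 ] [22.3893 -2.4613 28.    ]
[[ 0.3685 -0.1615  0.11  ]
 [ 0.3736 -0.1252  0.11  ]
 [ 0.4162 -0.13    0.11  ]
 [ 0.4108 -0.1649  0.11  ]] [ 0.3923 -0.1454  0.11  ]
```

```bash
cat > tgt.py <<'E'
from h import *
mod=np.array([.3918,-.147,.055])
th=np.radians(12)
RG=Rdir(np.cos(th)*FX-np.sin(th)*FZ,-FY)
zG=RG.apply([0,0,1])
G=np.array([*(mod+.011*FX)[:2],.060])
PRE=G-.07*zG
E
python3 - <<'E'
from tgt import *
print(G,PRE)
plan(PRE+[0,0,.03],RG,16,-1)
E
```

```text
[ 0.393  -0.1361  0.06  ] [ 0.3855 -0.2041  0.0746]
dist 0.11912662924635199 ang 78.4634951816727
0.02 0.98 -0.02 0.11 0.01 0.15 -1
0.02 0.98 -0.02 0.10 0.02 0.16 -1
0.02 0.98 -0.02 0.09 0.02 0.16 -1
0.02 0.98 -0.02 0.07 0.02 0.17 -1
0.02 0.98 -0.02 0.06 0.02 0.18 -1
0.02 0.98 -0.02 0.04 0.02 0.18 -1
0.02 0.98 -0.02 0.03 0.02 0.18 -1
0.02 0.98 -0.02 0.01 0.02 0.18 -1
0.02 0.98 -0.02 -0.00 0.02 0.19 -1
0.02 0.98 -0.02 -0.02 0.02 0.18 -1
0.02 0.98 -0.02 -0.03 0.02 0.18 -1
0.02 0.98 -0.02 -0.05 0.02 0.18 -1
0.02 0.98 -0.02 -0.07 0.02 0.17 -1
0.02 0.98 -0.02 -0.08 0.02 0.17 -1
0.02 0.98 -0.02 -0.09 0.02 0.16 -1
0.02 0.98 -0.02 -0.11 0.02 0.15 -1
```

```bash
python3 -m crank '0 0.98 0 0.1 0 0.15 -1; 0 0.98 0 0.1 0 0.15 -1; 0 0.98 0 0.1 0 0.15 -1; 0 0.98 0 0.1 0 0.15 -1; 0 0.98 0 0.05 0 0.15 -1'; python3 -c "
from tgt import *
print(cur()[2]['q'],cur()[0]); plan(PRE+[0,0,.03],RG,11,-1)"
```

```text
time: 14.88
position: [0.3692, -0.249, 0.1722]
tool_rot: [0.737, 0.641, 0.166, -0.136]
ft_force: [0.0, 0.2, 0.1]
grip_width: 0.0872
[-1.0425  0.4923  1.7928  0.2922  1.2107 -1.056 ] [ 0.3692 -0.249   0.1722]
dist 0.08279652925759223 ang 53.28055409248266
0.04 0.97 -0.01 0.03 0.02 0.18 -1
0.04 0.97 -0.01 0.02 0.02 0.19 -1
0.04 0.97 -0.01 0.00 0.02 0.19 -1
0.04 0.97 -0.01 -0.02 0.02 0.19 -1
0.04 0.97 -0.01 -0.03 0.02 0.18 -1
0.04 0.97 -0.01 -0.05 0.02 0.18 -1
0.04 0.97 -0.01 -0.06 0.02 0.18 -1
0.04 0.97 -0.01 -0.08 0.02 0.17 -1
0.04 0.97 -0.01 -0.09 0.02 0.16 -1
0.04 0.97 -0.01 -0.10 0.02 0.15 -1
0.04 0.97 -0.01 -0.12 0.03 0.15 -1
```

```bash
python3 -m crank '0.04 0.98 0 0 0 0.1 -1; 0.04 0.98 0 0 0 0.1 -1; 0.04 0.98 0 0 0 0.1 -1; 0.04 0.98 0 0 0 0.1 -1; 0.04 0.98 0 0 0 0.1 -1'; python3 -c "
from tgt import *
print(cur()[2]['q'],cur()[0]); plan(PRE+[0,0,.03],RG,6,-1)"
```

```text
time: 15.5
position: [0.3718, -0.2376, 0.1555]
tool_rot: [0.682, 0.597, 0.317, -0.279]
ft_force: [0.5, -0.2, -0.2]
grip_width: 0.0868
[-1.1346  0.7184  1.6756  0.4239  1.5377 -1.1949] [ 0.3718 -0.2376  0.1555]
dist 0.06245740728348931 ang 28.091054746556754
0.04 0.94 -0.02 -0.07 0.04 0.25 -1
0.04 0.94 -0.02 -0.09 0.04 0.24 -1
0.04 0.94 -0.02 -0.11 0.04 0.23 -1
0.04 0.94 -0.02 -0.13 0.04 0.22 -1
0.04 0.94 -0.02 -0.14 0.04 0.21 -1
0.04 0.94 -0.02 -0.16 0.04 0.20 -1
```

```bash
python3 -m crank '0.04 0.95 0 -0.07 0.05 0.15 -1; 0.04 0.95 0 -0.1 0.05 0.15 -1; 0.04 0.95 0 -0.1 0.05 0.15 -1; 0.04 0.95 0 -0.1 0.05 0.15 -1; 0.04 0.9 0 -0.1 0.05 0.15 -1'; python3 - <<'E'
from tgt import *
print(cur()[2]['q'],cur()[0]); plan(PRE,RG,4,-1)
s=viewer.camera("scene"); save(s,"b_s",(120,40,340,300),2.3)
w=viewer.camera("wrist"); save(w,"b_w")
E
```

```text
time: 16.12
position: [0.3849, -0.2234, 0.1222]
tool_rot: [0.599, 0.528, 0.447, -0.403]
ft_force: [0.8, -0.3, 0.3]
grip_width: 0.0871
[-1.1508  0.9917  1.5639  0.5261  1.8002 -1.2663] [ 0.3849 -0.2234  0.1222]
dist 0.051372854911812205 ang 4.106946556277107
0.01 0.20 -0.04 -0.25 -0.01 0.20 -1
0.01 0.20 -0.04 -0.26 -0.01 0.19 -1
0.01 0.20 -0.04 -0.26 -0.01 0.19 -1
0.01 0.20 -0.04 -0.26 -0.01 0.18 -1
```

View pics/b_s.png

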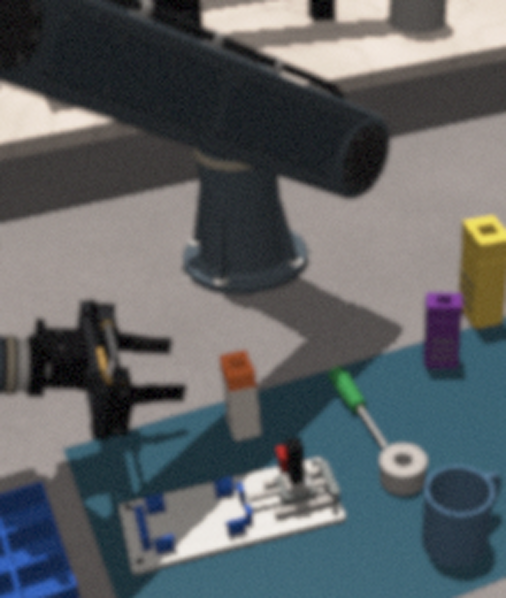

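View pics/b_w.png

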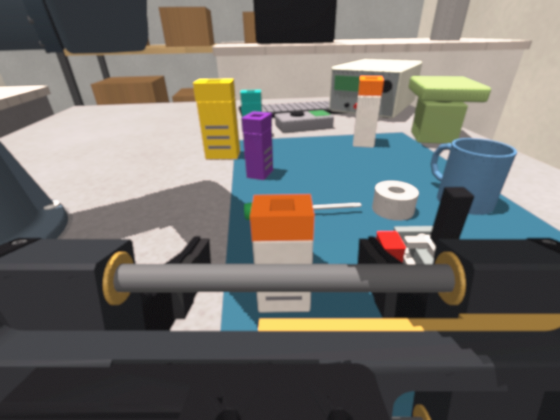

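The module at (282,250) is centred between the fingers, which are nearly level. I'll lower and then advance.

```bash
python3 -m crank '0 0.2 0 -0.3 0 0.2 -1; 0 0.2 0 -0.3 0 0.2 -1; 0 0.2 0 -0.3 0 0.2 -1; 0 0.2 0 -0.3 0 0.2 -1; 0 0 0 0 0 0 -1'; python3 - <<'E'
from tgt import *
print(cur()[2]['q'],cur()[0]); plan(G,RG,4,-1)
E
```

```text
time: 16.85
position: [0.3863, -0.2025, 0.0631]
tool_rot: [0.583, 0.514, 0.467, -0.422]
ft_force: [-0.1, 0.0, 0.6]
grip_width: 0.0869
[-1.1387  1.124   1.5594  0.5425  1.7557 -1.322 ] [ 0.3863 -0.2025  0.0631]
dist 0.06687082787514408 ang 0.817850716831482
0.01 -0.00 -0.04 0.07 -0.01 0.41 -1
0.01 -0.00 -0.04 0.07 -0.01 0.41 -1
0.01 -0.00 -0.04 0.07 -0.01 0.41 -1
0.01 -0.00 -0.04 0.07 -0.00 0.41 -1
```

```bash
python3 -m crank '0 0 -0.04 0.1 0 0.4 -1; 0 0 -0.04 0.1 0 0.4 -1; 0 0 0 0.1 0 0.4 -1; 0 0 0 0.1 0 0.3 -1; 0 0 0 0 0 0 -1'; python3 - <<'E'
from tgt import *
print(cur()[2]['q'],cur()[0]); plan(G,RG,1,-1)
E
```

```text
time: 17.48
position: [0.394, -0.1357, 0.0682]
tool_rot: [0.581, 0.516, 0.468, -0.421]
ft_force: [0.4, 0.0, -0.4]
grip_width: 0.0871
[-1.0744  1.1044  1.6877  0.5956  1.6509 -1.3678] [ 0.394  -0.1357  0.0682]
dist 0.008275297252160871 ang 0.35409539659565736
0.02 -0.01 -0.07 -0.20 -0.02 0.03 -1
```

```bash
python3 -m crank '0 0 -0.07 -0.25 0 0 -1; 0 0 0 0 0 0 -1'; python3 -m crank '0 0 0 0 0 0 1; 0 0 0 0 0 0 1;0 0 0 0 0 0 1; 0 0 0 0 0 0 1; 0 0 0 0 0 0 1' 30; python3 - <<'E'
from tgt import *
print(cur()[0],cur()[1].as_matrix()); plan(G,RG,1,-1)
E
```

```text
time: 17.73
position: [0.394, -0.1387, 0.0574]
tool_rot: [0.579, 0.519, 0.469, -0.418]
ft_force: [-0.3, 0.7, -0.5]
grip_width: 0.0873
time: 18.35
position: [0.3939, -0.1398, 0.057]
tool_rot: [0.58, 0.519, 0.47, -0.418]
ft_force: [-0.9, -0.3, 0.1]
grip_width: 0.0494
[ 0.3939 -0.1398  0.057 ] [[ 0.0211  0.9936  0.111 ]
 [ 0.2087 -0.1129  0.9714]
 [ 0.9778  0.0027 -0.2097]]
dist 0.004823082009750396 ang 0.26214863897905194
0.04 0.02 0.02 0.09 -0.03 0.07 -1
```

The grip is firm at 49.4 mm. Now I lift, and then rotate 90° over the nest.

```bash
python3 -m crank '0 0 0 0.3 0 -0.05 1; 0 0 0 0.8 0 -0.18 1; 0 0 0 0.9 0 -0.2 1; 0 0 0 0.9 0 -0.2 1; 0 0 0 0.8 0 -0.15 1' 35; cat >> tgt.py <<'E'
RF=Rdir(-np.cos(th)*FZ-np.sin(th)*FX,-FY)
N=nest+np.array([0,0,0])+.0012*FY
F=N-.0074*FZ+.002*FX
E
python3 - <<'E'
from tgt import *
print(F,cur()[0])
plan(F+[0,0,.12],RF,20,1)
E
```

```text
time: 18.98
position: [0.3937, -0.1388, 0.2116]
tool_rot: [0.581, 0.519, 0.469, -0.418]
ft_force: [0.9, -0.7, -2.0]
grip_width: 0.0495
[ 0.5346 -0.2594  0.0206] [ 0.3937 -0.1388  0.2116]
dist 0.198658638446024 ang 89.74630776770566
0.00 -0.90 -0.00 -0.11 0.19 -0.11 1
0.00 -0.90 -0.00 -0.12 0.19 -0.10 1
0.00 -0.90 -0.00 -0.13 0.19 -0.09 1
0.00 -0.90 -0.00 -0.14 0.19 -0.08 1
0.00 -0.90 -0.00 -0.14 0.19 -0.07 1
0.00 -0.90 -0.00 -0.15 0.19 -0.06 1
0.00 -0.90 -0.00 -0.15 0.19 -0.04 1
0.00 -0.90 -0.00 -0.15 0.19 -0.03 1
0.00 -0.90 -0.00 -0.16 0.19 -0.02 1
0.00 -0.90 -0.00 -0.16 0.19 -0.01 1
0.00 -0.90 -0.00 -0.16 0.19 0.00 1
0.00 -0.90 -0.00 -0.16 0.19 0.02 1
0.00 -0.90 -0.00 -0.16 0.19 0.03 1
0.00 -0.90 -0.00 -0.15 0.19 0.04 1
0.00 -0.90 -0.00 -0.15 0.19 0.05 1
0.00 -0.90 -0.00 -0.14 0.19 0.06 1
0.00 -0.90 -0.00 -0.14 0.19 0.07 1
0.00 -0.90 -0.00 -0.13 0.19 0.09 1
0.00 -0.90 -0.00 -0.13 0.19 0.10 1
0.00 -0.90 -0.00 -0.12 0.19 0.11 1
```

```bash
python3 -m crank '0 -1 0 -0.1 0.15 -0.1 1; 0 -1 0 -0.1 0.2 -0.1 1; 0 -1 0 -0.12 0.2 -0.1 1; 0 -1 0 -0.14 0.2 -0.1 1; 0 -1 0 -0.14 0.2 -0.1 1'>/dev/null; python3 -m crank '0 -1 0 -0.15 0.2 -0.05 1; 0 -1 0 -0.15 0.2 -0.05 1; 0 -1 0 -0.15 0.2 -0.05 1; 0 -1 0 -0.15 0.2 0 1; 0 -1 0 -0.15 0.2 0 1'; python3 - <<'E'
from tgt import *
plan(F+[0,0,.11],RF,8,1)
print(cur()[2]["q"])
E
```

```text
time: 20.23
position: [0.4627, -0.1998, 0.1884]
tool_rot: [0.727, 0.649, 0.167, -0.149]
ft_force: [0.1, 0.4, -2.3]
grip_width: 0.05
dist 0.10982422963406446 ang 37.88728541903496
0.00 -0.95 -0.01 -0.22 0.24 0.09 1
0.00 -0.95 -0.01 -0.21 0.24 0.11 1
0.00 -0.95 -0.01 -0.20 0.24 0.13 1
0.00 -0.95 -0.01 -0.19 0.24 0.14 1
0.00 -0.95 -0.01 -0.18 0.24 0.16 1
0.00 -0.95 -0.01 -0.17 0.24 0.17 1
0.00 -0.95 -0.01 -0.15 0.24 0.19 1
0.00 -0.95 -0.01 -0.14 0.24 0.20 1
[-0.8393  0.5228  1.6679  0.3485  1.2794 -0.8817]
```

```bash
python3 -m crank '0 -0.95 0 -0.23 0.25 0.08 1; 0 -0.95 0 -0.23 0.25 0.08 1; 0 -0.95 0 -0.22 0.25 0.1 1; 0 -0.95 0 -0.2 0.25 0.1 1; 0 -0.95 0 -0.2 0.25 0.1 1'>/dev/null; python3 -m crank '0 -0.95 0 -0.18 0.25 0.15 1; 0 -0.95 0 -0.16 0.25 0.15 1; 0 -0.95 0 -0.15 0.22 0.15 1; 0 0 0 0 0 0 1';  python3 - <<'E'
from tgt import *
plan(F+[0,0,.09],RF,1,1)
print(cur()[2]["q"])
for n in ["top","scene","wrist"]:
    p=viewer.camera(n); save(p,"c_"+n)
    if n=="scene": save(p,"c_sz",(150,190,290,310),5.5)
    if n=="top": save(p,"c_tz",(280,160,410,250),6)
E
```

```text
time: 21.35
position: [0.5266, -0.2563, 0.1432]
tool_rot: [0.742, 0.662, -0.087, 0.068]
ft_force: [-0.0, 0.3, -1.2]
grip_width: 0.0499
dist 0.033710775131740124 ang 1.0676853650471705
-0.17 0.13 -0.03 0.12 0.22 0.80 1
[-0.5353  0.5702  1.6508 -0.2745  0.8605 -0.248 ]
```

View pics/c_sz.png

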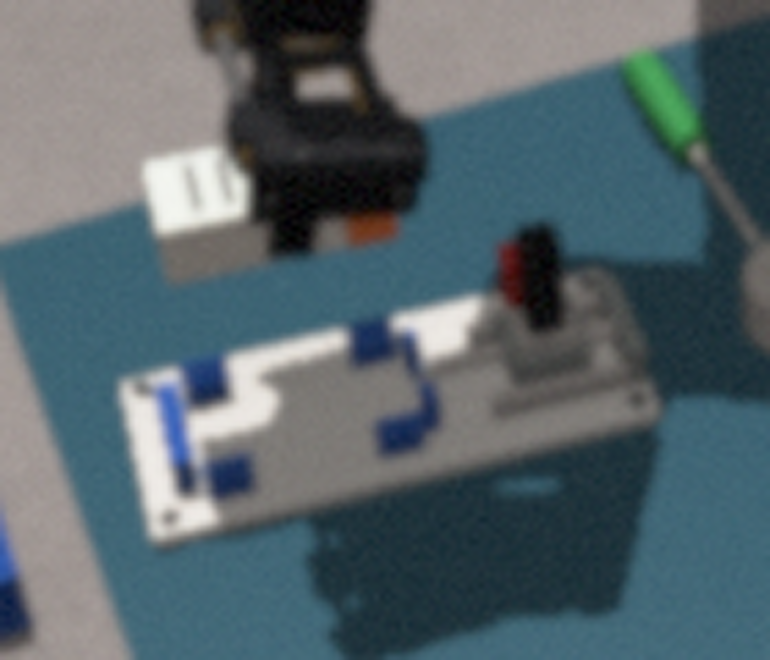

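View pics/c_wrist.png

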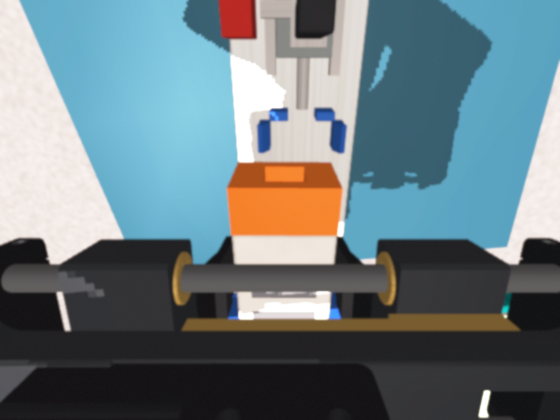

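View pics/c_tz.png

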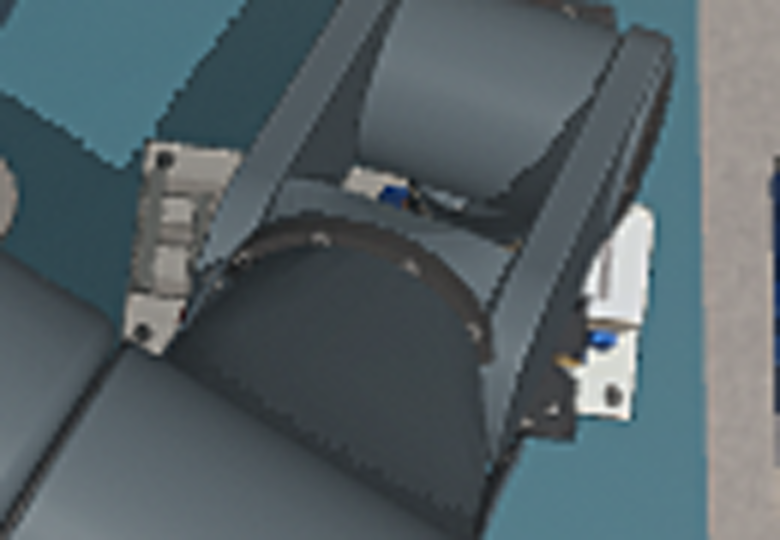

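```bash
python3 - <<'E'
from tgt import *
import pickle
p=viewer.camera("wrist"); save(p,"c_wz",(210,50,370,250),4)
pickle.dump({k:p[k] for k in("img","camera_matrix","xyz","attitude")},open("wc.pkl","wb"))
E
```

```text
(no output)
```

View pics/c_wz.png

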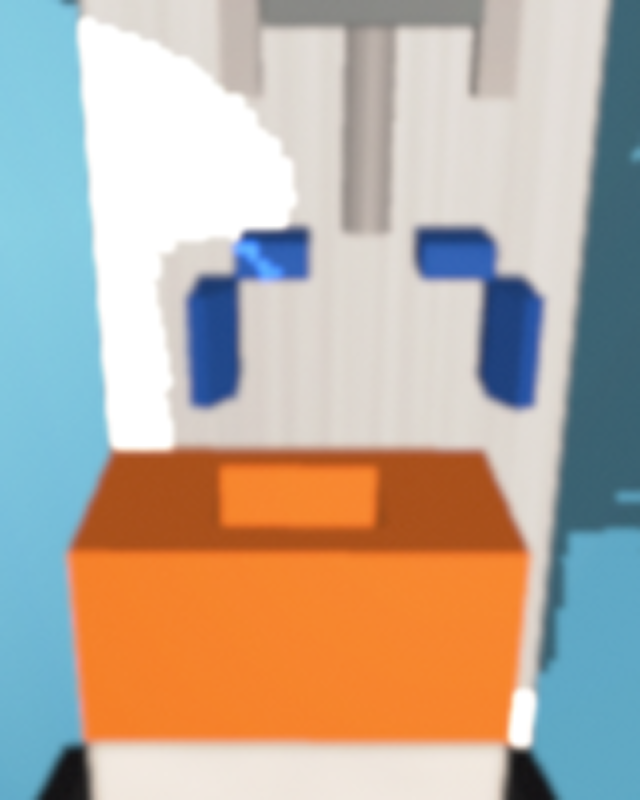

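```bash
python3 - <<'E'
from tgt import *
import pickle
p=pickle.load(open("wc.pkl","rb"))
def tz(uv,off=(210,50),s=4): return (np.array(uv)+0.5)/s-0.5+np.array(off)
def fc(P): v=P-fo; return np.array([v@FX,v@FY,P[2]])*1000
P0,R0,_=cur(); c=P0; print("TCP fix",fc(P0), np.degrees(np.arccos(-R0.as_matrix()[2,2])))
for n,u,z in [("mTL",(70,550),.1686),("mTR",(527,551),.1686),("mBL",(111,452),.1326),("mBR",(486,452),.1326),("mtl2",(84,740),.1686),("mtr2",(510,740),.1686),
 ("plate L0",(79,10),.01),("plate L1",(110,445),.01),("plate R0",(606,10),.01),("plate R1",(566,400),.01),("pintip L",(343,232),.028),("pintip R",(390,232),.028),
 ("guide L inner near floor",(238,395),.01),("guide R inner",(480,380),.01),("end guide L inner bot",(290,278),.01),("end R",(430,276),.01),("gL top outer",(190,290),.035),("gR top outer",(541,295),.035)]:
    print(n,fc(unproj(p,tz(u),z)).round(1))
E
```

```text
TCP fix [-42.8839   8.6958 144.1689] 12.752593047312871
mTL [ 10.8  33.  168.6]
mTR [ 10.6 -16.2 168.6]
mBL [  9.5  34.1 132.6]
mBR [  9.3 -16.6 132.6]
mtl2 [-13.5  33.7 168.6]
mtr2 [-13.5 -16.2 168.6]
plate L0 [62.7 54.8 10. ]
plate L1 [-30.7  56.   10. ]
plate R0 [ 61.9 -53.5  10. ]
plate R1 [-19.9 -53.4  10. ]
pintip L [21.4  0.4 28. ]
pintip R [21.3 -9.4 28. ]
guide L inner near floor [-18.4  24.5  10. ]
guide R inner [-15.  -32.7  10. ]
end guide L inner bot [ 8.6 11.9 10. ]
end R [  8.9 -19.8  10. ]
gL top outer [11.1 32.2 35. ]
gR top outer [  9.8 -40.6  35. ]
```

The wrist view shows the nest and pin lying about 4 mm off the plate's mid-width. The guides at (202–238, 480–541) in the zoom and the pin at x=366 agree on this. The held module agrees with the TCP. I'll correct the nest position and go down.

```bash
cat >> tgt.py <<'E'
N=nest-.0041*FY-.0005*FX
F=N-.0074*FZ+.002*FX
def fc(P): v=P-fo; return np.array([v@FX,v@FY,P[2]])*1000
E
python3 - <<'E'
from tgt import *
print(F,fc(F)); plan(F+[0,0,.08],RF,2,1)
E
```

```text
[ 0.5398 -0.2605  0.0206] [-43.5  -4.1  20.6]
dist 0.04541319119994577 ang 1.0519875782877117
-0.07 0.07 -0.03 0.11 0.17 0.53 1
-0.07 0.07 -0.03 0.11 0.16 0.53 1
```

```bash
python3 -m crank '-0.1 0.1 -0.03 0.12 0.2 0.55 1; -0.1 0.1 -0.03 0.12 0.17 0.5 1; 0 0 0 0 0 0 1';python3 - <<'E'
from tgt import *
P,r,o=cur(); print(fc(P),o["ft_force"]);plan(F+[0,0,.04],RF,2,1)
p=viewer.camera("wrist"); save(p,"d_wz",(210,50,370,250),4)
import pickle
pickle.dump({k:p[k] for k in("img","camera_matrix","xyz","attitude")},open("wd.pkl","wb"))
E
```

```text
time: 21.92
position: [0.5412, -0.2619, 0.102]
tool_rot: [0.742, 0.662, -0.073, 0.071]
ft_force: [-0.4, -0.1, -1.3]
grip_width: 0.0498
[-44.7388  -5.66   102.0469] [-0.3882 -0.1037 -1.3384]
dist 0.04149477300629101 ang 0.5755248869780676
0.04 -0.03 -0.03 0.12 -0.02 0.50 1
0.04 -0.03 -0.03 0.12 -0.02 0.50 1
```

View pics/d_wz.png

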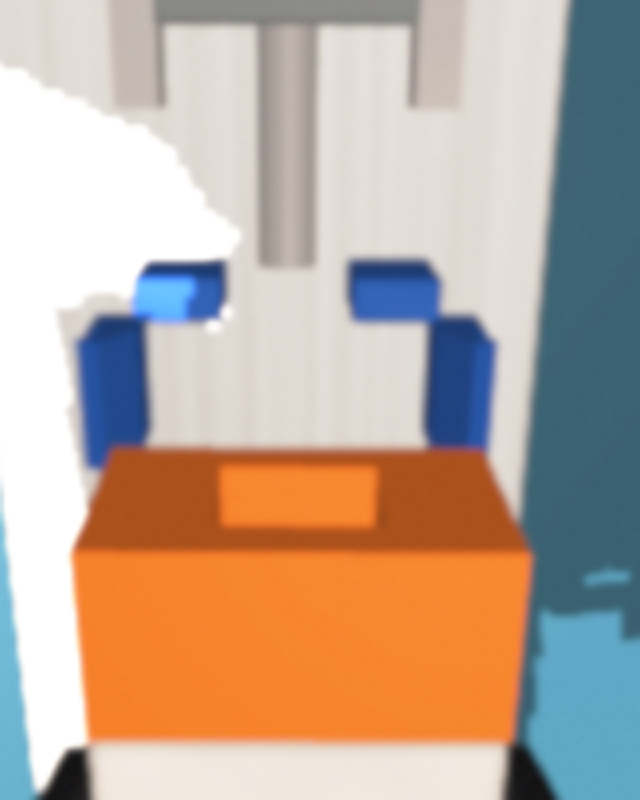

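```bash
python3 - <<'E'
from tgt import *
import pickle
p=pickle.load(open("wd.pkl","rb"))
def tz(uv,off=(210,50),s=4): return (np.array(uv)+0.5)/s-0.5+np.array(off)
z=.102+.0074
for n,u,z in [("mTL",(74,550),z+.018),("mTR",(531,551),z+.018),("mBL",(111,452),z-.018),("mBR",(487,452),z-.018),
 ("pintip L",(259,265),.028),("pintip R",(314,265),.028),
 ("end guide L inner bot",(220,318),.01),("end R",(352,318),.01),("guide L inner floor",(148,430),.01),("R",(427,430),.01),("gL top outer",(80,345),.035),("gR top outer",(495,345),.035)]:
    print(n,fc(unproj(p,tz(u),z)).round(1))
E
```

```text
mTL [  8.1  18.6 127.4]
mTR [  7.7 -30.6 127.4]
mBL [ 7.4 19.5 91.4]
mBR [  7.2 -31.4  91.4]
pintip L [21.3  0.6 28. ]
pintip R [21.3 -9.2 28. ]
end guide L inner bot [ 8.4  8.8 10. ]
end R [  8.3 -17.1  10. ]
guide L inner floor [-14.1  24.2  10. ]
R [-14.4 -32.9  10. ]
gL top outer [ 8.9 32.3 35. ]
gR top outer [  8.6 -41.2  35. ]
```

```bash
sed -i 's/^N=nest-.0041.*/N=nest-.0038*FY-.0003*FX/' tgt.py; python3 -m crank '0.04 -0.03 0 0.15 -0.05 0.5 1; 0.04 0 0 0.15 -0.03 0.4 1; 0 0 0 0 0 0 1';python3 - <<'E'
from tgt import *
P,r,o=cur(); print(fc(P),fc(F),o["ft_force"]);plan(F+[0,0,.02],RF,2,1)
E
```

```text
time: 22.35
position: [0.54, -0.259, 0.0674]
tool_rot: [0.743, 0.661, -0.076, 0.072]
ft_force: [0.2, 0.5, -0.8]
grip_width: 0.0499
[-42.0375  -4.1331  67.3601] [-43.3  -3.8  20.6] [ 0.1778  0.5046 -0.847 ]
dist 0.026791957607180627 ang 0.4761419792533436
0.03 0.00 -0.04 0.05 -0.01 0.33 1
0.03 0.00 -0.04 0.05 -0.01 0.33 1
```

```bash
python3 -m crank '0.03 0 -0.04 0.03 0 0.3 1; 0.03 0 0 0.03 0 0.25 1; 0 0 0 0 0 0 1';python3 - <<'E'
from tgt import *
P,r,o=cur(); print(fc(P),fc(F),o["ft_force"]);plan(F+[0,0,.01],RF,2,1)
p=viewer.camera("wrist"); save(p,"e_wz",(210,50,370,250),4)
s=viewer.camera("scene"); save(s,"e_sz",(150,190,290,310),5.5)
E
```

```text
time: 22.72
position: [0.5409, -0.2622, 0.0453]
tool_rot: [0.742, 0.662, -0.078, 0.071]
ft_force: [0.4, 0.4, -1.9]
grip_width: 0.0495
[-45.0588  -5.3927  45.327 ] [-43.3  -3.8  20.6] [ 0.3742  0.369  -1.8934]
dist 0.014916881256741454 ang 0.23613708426254384
0.01 0.01 -0.02 0.06 -0.02 0.18 1
0.01 0.01 -0.02 0.06 -0.02 0.18 1
```

View pics/e_wz.png

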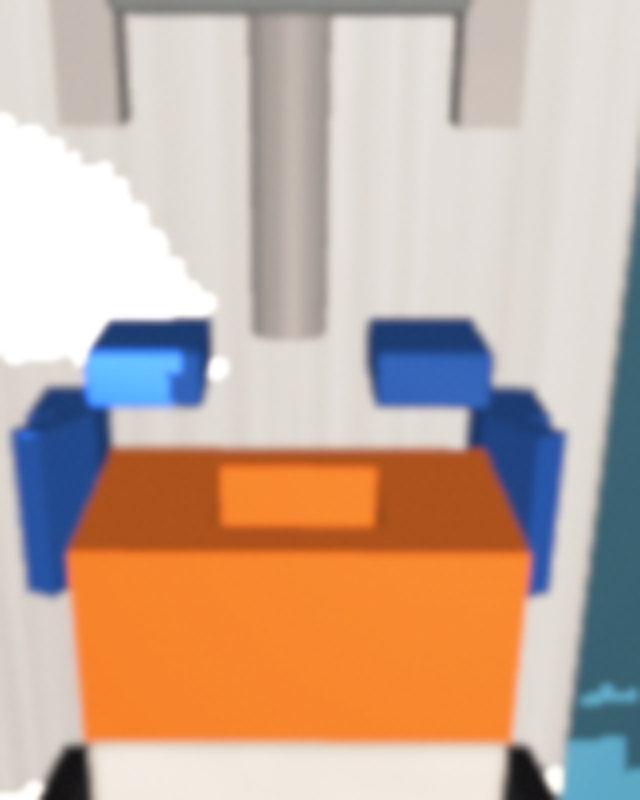

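View pics/e_sz.png

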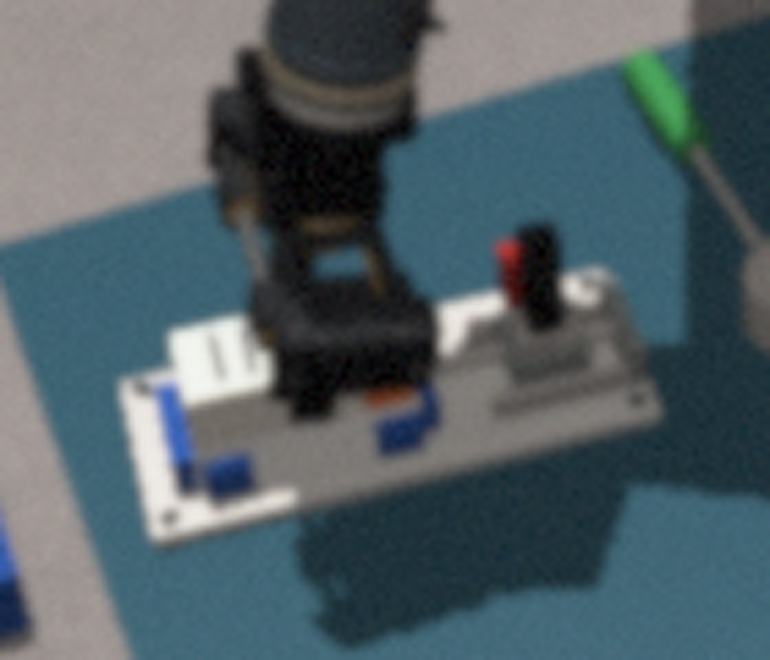

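```bash
python3 -m crank '0 0 0 0.08 -0.06 0.03 1; 0 0 0 0 0 0 1';python3 - <<'E'
from tgt import *
P,r,o=cur(); print(fc(P),fc(F),o["ft_force"]);plan(F+[0,0,.01],RF,2,1)
p=viewer.camera("wrist")
save(p,"f_wz",(210,50,370,250),4)
E
```

```text
time: 23.08
position: [0.5393, -0.2591, 0.0446]
tool_rot: [0.742, 0.662, -0.077, 0.072]
ft_force: [0.3, 0.1, -2.3]
grip_width: 0.05
[-42.1317  -3.4709  44.5702] [-43.3  -3.8  20.6] [ 0.2522  0.1471 -2.2646]
dist 0.014022824854365996 ang 0.3194855954984402
0.02 0.01 -0.02 0.02 0.00 0.17 1
0.02 0.01 -0.02 0.02 0.00 0.17 1
```

View pics/f_wz.png

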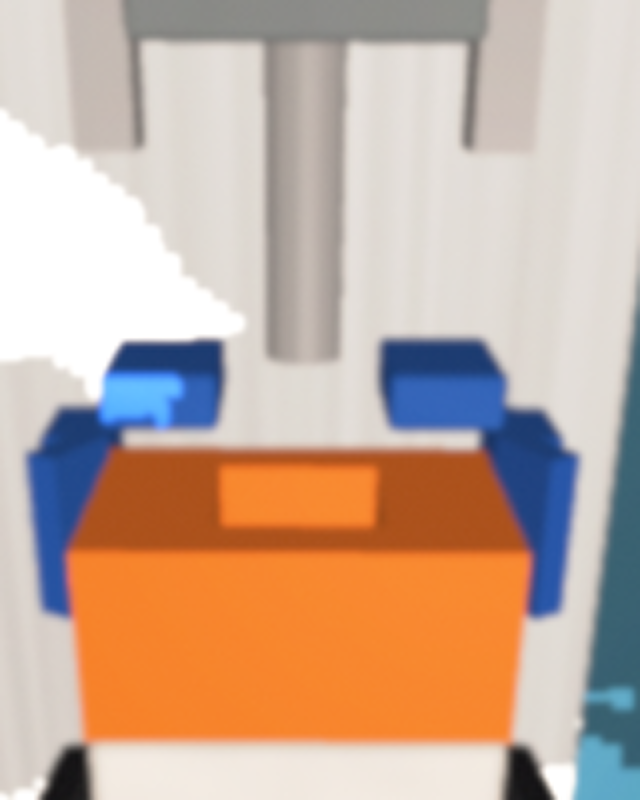

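```bash
python3 -m crank '0 0 0 0.03 0 0.2 1; 0 0 0 0.03 0 0.15 1; 0 0 0 0 0 0 1';python3 - <<'E'
from tgt import *
P,r,o=cur(); print(fc(P),fc(F),o["ft_force"],o["moment"]);plan(F,RF,2,1)
E
```

```text
time: 23.5
position: [0.5399, -0.2601, 0.0297]
tool_rot: [0.742, 0.662, -0.077, 0.073]
ft_force: [0.2, 0.3, -1.3]
grip_width: 0.0495
[-43.0605  -4.1401  29.7297] [-43.3  -3.8  20.6] [ 0.158   0.3487 -1.3136] [ 0.2358 -0.1277  0.0084]
dist 0.009139192911520905 ang 0.38180344933212407
0.03 0.02 -0.02 0.02 -0.00 0.11 1
0.03 0.02 -0.02 0.02 -0.00 0.11 1
```

```bash
python3 -m crank '0 0 0 0.03 0 0.14 1; 0 0 0 0.02 0 0.1 1; 0 0 0 0 0 0 1';python3 - <<'E'
from tgt import *
P,r,o=cur(); print(fc(P),fc(F),o["ft_force"],o["moment"]);plan(F,RF,1,1)
E
```

```text
time: 23.88
position: [0.5402, -0.2603, 0.02]
tool_rot: [0.742, 0.662, -0.077, 0.073]
ft_force: [-0.4, 0.7, 1.0]
grip_width: 0.05
[-43.2397  -4.4251  20.0264] [-43.3  -3.8  20.6] [-0.4309  0.7169  1.0217] [0.2215 0.0252 0.0253]
dist 0.0008505799271387979 ang 0.40278703503155305
0.06 0.04 -0.04 -0.00 -0.02 -0.01 1
```

```bash
python3 -m crank '0 0 0 0 0 0.08 1; 0 0 0 0 0 0 1'; python3 -m crank '0 0 0 0 0 0 -0.2;0 0 0 0 0 0 -0.2;0 0 0 0 0 0 -0.2'; python3 -m crank '0 0 0 0 0 -0.3 -0.3;0 0 0 0 0 -0.8 -0.3;0 0 0 0 0 -0.9 -0.3;0 0 0 0 0 -0.9 -0.3'; python3 - <<'E'
from tgt import *
P,r,o=cur(); print(fc(P))
p=viewer.camera("wrist"); save(p,"g_w",(150,20,420,240),2.9)
p=viewer.camera("scene"); save(p,"g_sz",(150,190,290,310),5.5)
E
```

```text
time: 24.12
position: [0.5406, -0.2602, 0.0208]
tool_rot: [0.742, 0.662, -0.077, 0.074]
ft_force: [0.4, 0.3, -1.8]
grip_width: 0.0501
time: 24.5
position: [0.5412, -0.2608, 0.0206]
tool_rot: [0.742, 0.662, -0.077, 0.074]
ft_force: [-0.2, -0.1, -0.2]
grip_width: 0.0522
time: 25.0
position: [0.5412, -0.235, 0.135]
tool_rot: [0.742, 0.662, -0.078, 0.071]
ft_force: [-0.3, -0.0, -0.8]
grip_width: 0.0562
[-17.9955  -2.7105 134.9837]
```

View pics/g_w.png

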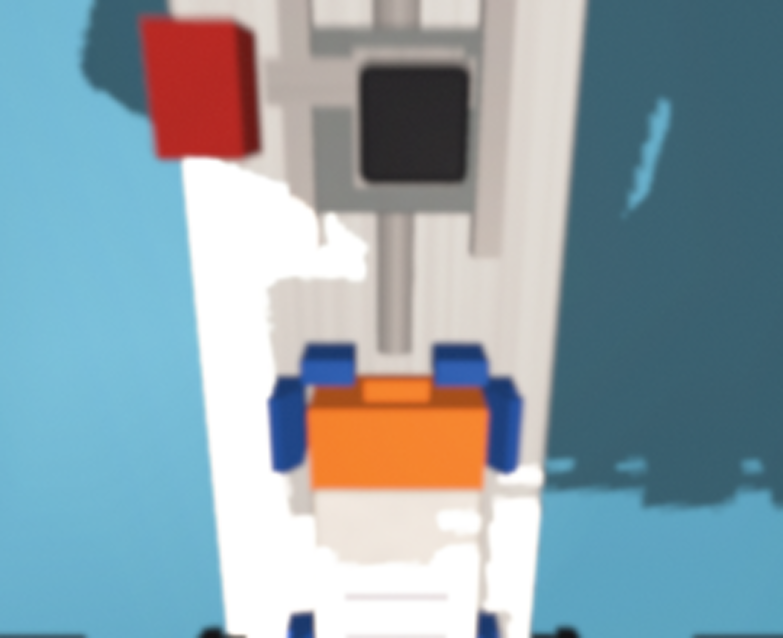

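View pics/g_sz.png

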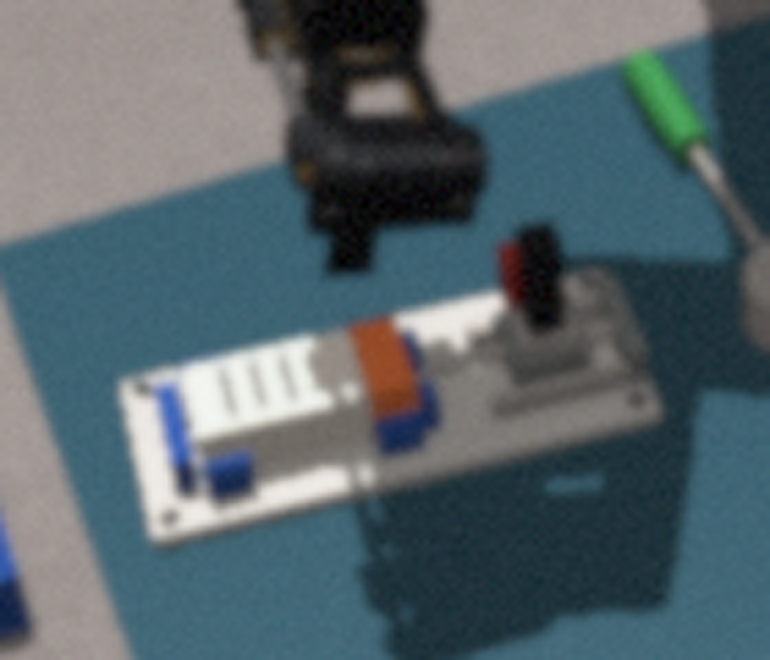

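The module sits flat between all the guides: orange end at (400,450) in the wrist zoom, facing the pin at (395,340). Next is the post, with its top at (415,123). I'll turn the jaws along the nest x axis so that a finger pushes it positively.

```bash
cat >> tgt.py <<'E'
RK=Rdir(-FZ,-FX)
E
python3 - <<'E'
from tgt import *
def tz(uv,off=(150,20),s=2.9): return (np.array(uv)+0.5)/s-0.5+np.array(off)
p=viewer.camera("wrist"); save(p,"g2_w",(150,20,420,240),2.9)
for n,u,z in [("post",(415,123),.105),("postTL",(361,64),.105),("TR",(468,64),.105),("BR",(466,183),.105),("BL",(363,183),.105),("pinL",(378,350),.028),("pinR",(411,350),.028),("mod TL",(308,407),.046),("mod TR",(488,407),.046),("gL",(270,400),.035),("gR",(521,400),.035)]:
    P=unproj(p,tz(u),z); print(n,P,fc(P).round(1))
K=fo+.0835*FX-.0042*FY
plan([*K[:2],.17],RK,18,-0.5)
E
```

```text
post [ 0.5601 -0.1368  0.105 ] [ 81.6 -10.7 105. ]
postTL [ 0.5514 -0.1264  0.105 ] [ 91.1  -0.9 105. ]
TR [ 0.5704 -0.1285  0.105 ] [ 91.1 -20.  105. ]
BR [ 0.5686 -0.148   0.105 ] [ 71.5 -20.4 105. ]
BL [ 0.5493 -0.1458  0.105 ] [ 71.5  -1.  105. ]
pinL [ 0.546  -0.1972  0.028 ] [20.  -3.3 28. ]
pinR [ 0.5557 -0.1984  0.028 ] [ 20. -13.  28.]
mod TL [ 0.5249 -0.2065  0.046 ] [ 8.5 16.6 46. ]
mod TR [ 0.5756 -0.2124  0.046 ] [  8.2 -34.4  46. ]
gL [ 0.5128 -0.2066  0.035 ] [ 7.1 28.7 35. ]
gR [ 0.5865 -0.2151  0.035 ] [  6.8 -45.5  35. ]
dist 0.10742586741607241 ang 90.45742052999765
0.11 0.10 0.99 0.13 -0.00 -0.08 -0.5
0.11 0.10 0.99 0.13 -0.01 -0.07 -0.5
0.11 0.10 0.99 0.13 -0.02 -0.07 -0.5
0.11 0.10 0.99 0.13 -0.04 -0.07 -0.5
0.11 0.10 0.99 0.12 -0.05 -0.07 -0.5
0.11 0.10 0.99 0.12 -0.06 -0.07 -0.5
0.11 0.10 0.99 0.11 -0.07 -0.07 -0.5
0.11 0.10 0.99 0.11 -0.08 -0.07 -0.5
0.11 0.10 0.99 0.10 -0.09 -0.06 -0.5
0.11 0.10 0.99 0.09 -0.10 -0.06 -0.5
0.11 0.10 0.99 0.09 -0.11 -0.06 -0.5
0.11 0.10 0.99 0.08 -0.11 -0.06 -0.5
0.11 0.10 0.99 0.07 -0.12 -0.06 -0.5
0.11 0.10 0.99 0.06 -0.13 -0.05 -0.5
0.11 0.10 0.99 0.05 -0.13 -0.05 -0.5
0.11 0.10 0.99 0.03 -0.14 -0.05 -0.5
0.11 0.10 0.99 0.02 -0.14 -0.05 -0.5
0.11 0.10 0.99 0.01 -0.14 -0.05 -0.5
```

```bash
python3 -m crank '0.1 0.1 1 0.13 0 -0.1 -1; 0.1 0.1 1 0.13 0 -0.1 -1; 0.1 0.1 1 0.13 -0.02 -0.1 -1; 0.1 0.1 1 0.13 -0.04 -0.1 -1; 0.1 0.1 1 0.12 -0.05 -0.1 -1' >/dev/null; python3 -m crank '0.1 0.1 1 0.12 -0.06 -0.1 -1; 0.1 0.1 1 0.11 -0.07 -0.1 -1; 0.1 0.1 1 0.11 -0.08 -0.1 -1; 0.1 0.1 1 0.1 -0.09 -0.1 -1; 0.1 0.1 1 0.09 -0.1 -0.05 -1'; python3 - <<'E'
from tgt import *
print(fc(cur()[0]),cur()[2]["q"])
K=fo+.0835*FX-.0042*FY
plan([*K[:2],.17],RK,8,-1)
E
```

```text
time: 26.4
position: [0.5421, -0.1736, 0.1552]
tool_rot: [0.961, 0.271, -0.043, 0.03]
ft_force: [0.5, -0.4, -0.7]
grip_width: 0.087
[ 43.1266   3.191  155.2392] [-0.4505  0.5569  1.61   -0.1218  1.0021  0.6385]
dist 0.04361782880445771 ang 38.20943841873798
0.10 0.12 0.94 0.09 -0.08 -0.06 -1
0.10 0.12 0.94 0.08 -0.09 -0.06 -1
0.10 0.12 0.94 0.08 -0.10 -0.06 -1
0.10 0.12 0.94 0.07 -0.10 -0.05 -1
0.10 0.12 0.94 0.06 -0.11 -0.05 -1
0.10 0.12 0.94 0.05 -0.12 -0.05 -1
0.10 0.12 0.94 0.04 -0.12 -0.05 -1
0.10 0.12 0.94 0.03 -0.12 -0.05 -1
```

```bash
python3 -m crank '0.1 0.12 0.95 0.1 -0.09 -0.1 -1; 0.1 0.12 0.95 0.1 -0.1 -0.1 -1; 0.1 0.12 0.95 0.1 -0.1 -0.1 -1; 0.1 0.12 0.95 0.08 -0.12 -0.1 -1; 0.1 0.12 0.95 0.07 -0.12 -0.05 -1' >/dev/null; python3 -m crank '0.1 0.12 0.95 0.05 -0.12 -0.05 -1; 0.1 0.12 0.95 0.04 -0.12 0 -1; 0.1 0.12 0.9 0.03 -0.12 0 -1; 0 0 0 0 0 0 -1; 0 0 0 0 0 0 -1'; python3 - <<'E'
from tgt import *
import pickle
print(fc(cur()[0]),cur()[2]["q"])
K=fo+.0835*FX-.0042*FY
plan([*K[:2],.13],RK,2,-1)
p=viewer.camera("wrist"); save(p,"h_w")
pickle.dump({k:p[k] for k in("img","camera_matrix","xyz","attitude")},open("wh.pkl","wb"))
p=viewer.camera("scene"); save(p,"h_sz",(150,150,310,310),3.7)
E
```

```text
time: 27.65
position: [0.5485, -0.1286, 0.1622]
tool_rot: [0.998, -0.067, -0.011, -0.007]
ft_force: [-1.5, -0.3, 0.4]
grip_width: 0.0871
[ 88.5632   1.6942 162.1661] [-0.4312  0.5323  1.6307  0.0057  1.0037  1.2706]
dist 0.0330912898925238 ang 2.0174763329086436
-0.07 0.13 -0.14 0.08 0.07 0.40 -1
-0.07 0.13 -0.14 0.08 0.06 0.40 -1
```

View pics/h_w.png

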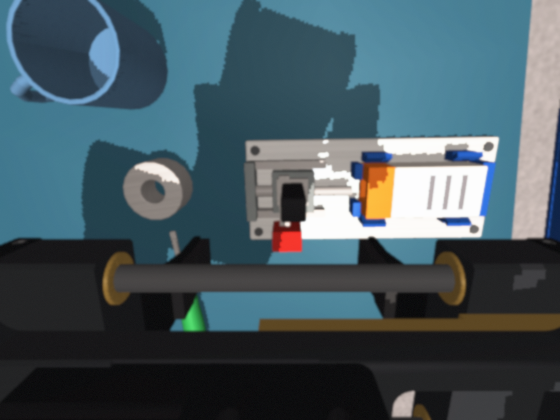

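View pics/h_sz.png

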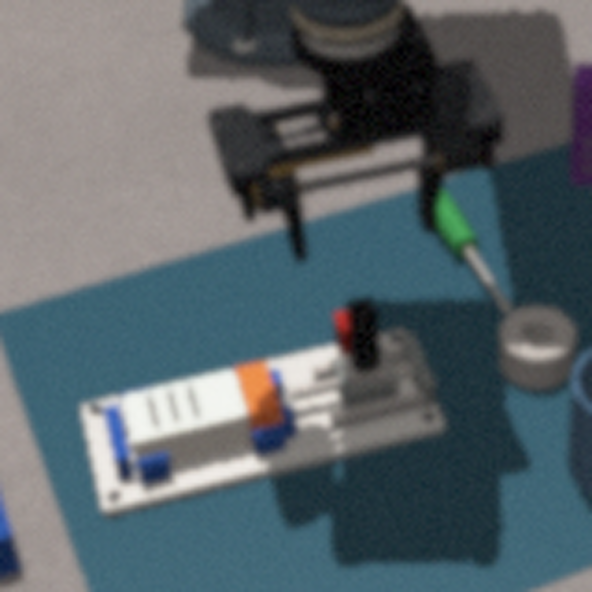

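```bash
python3 - <<'E'
from tgt import *
import pickle
p=pickle.load(open("wh.pkl","rb")); save(p,"h_wz",(230,150,370,260),5.5)
def pj(x,y,z): return ((proj(p,fo+x/1000*FX+y/1000*FY+[0,0,z/1000])-[230,150]+.5)*5.5-.5).round(0)
for y in(-4,0): print(y,[pj(83.5+a,y+b,105) for a,b in((10,10),(10,-10),(-10,-10),(-10,10))])
print("pin tip",pj(22,-4,28),"mod front top",pj(10,21,46),pj(10,-29,46))
E
```

```text
-4 [array([265., 427.]), array([261., 291.]), array([406., 288.]), array([407., 425.])]
0 [array([266., 454.]), array([262., 319.]), array([406., 316.]), array([407., 451.])]
pin tip [665. 226.] mod front top [748. 385.] [764. 104.]
```

View pics/h_wz.png

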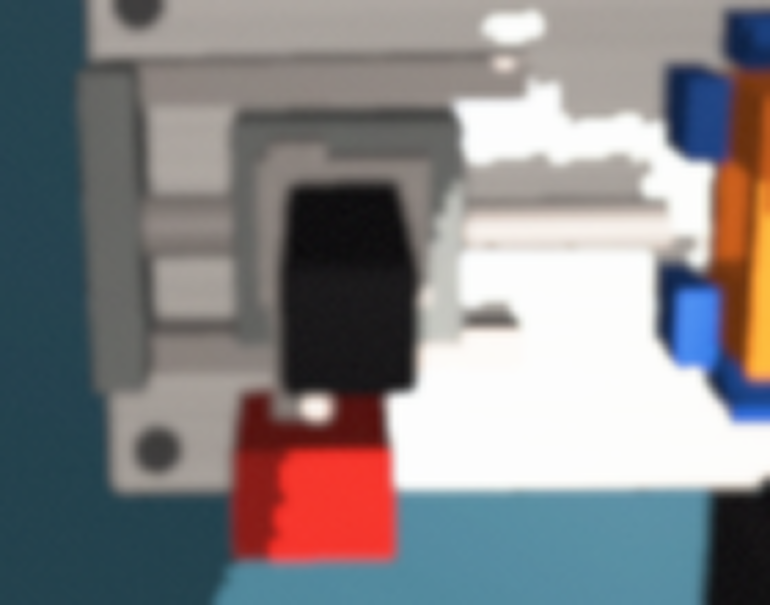

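```bash
python3 - <<'E'
from tgt import *
p=viewer.camera("top"); s=viewer.camera("scene")
for y in(-4,-8):
    f=lambda c,z,o,k:[((proj(c,fo+(82.5+a)/1000*FX+(y+b)/1000*FY+[0,0,z/1000])-o+.5)*k-.5).round(0) for a,b in((10,10),(10,-10),(-10,-10),(-10,10))]
    print(y,"top105",f(p,105,[290,170],7),"foot",f(p,44,[290,170],7)); print("scene",f(s,105,[160,210],6),f(s,44,[160,210],6))
save(s,"i_s",(220,215,270,275),10)
im=cv2.imread("pics/topz_fix.png")[130:240,150:280]; cv2.imwrite("pics/i_t.png",cv2.resize(im,None,fx=5,fy=5))
for y in(-4,-8):
    print([((proj(s,fo+(82.5+a)/1000*FX+(y+b)/1000*FY+[0,0,.105])-[220,215]+.5)*10-.5).round(0) for a,b in((10,10),(10,-10),(-10,-10),(-10,10))])
E
```

```text
-4 top105 [array([188., 204.]), array([194., 157.]), array([242., 163.]), array([237., 211.])] foot [array([175., 229.]), array([180., 183.]), array([227., 189.]), array([222., 235.])]
scene [array([538., 110.]), array([550., 139.]), array([508., 149.]), array([496., 120.])] [array([544., 205.]), array([556., 233.]), array([514., 244.]), array([503., 215.])]
-8 top105 [array([189., 195.]), array([195., 147.]), array([243., 153.]), array([238., 201.])] foot [array([176., 220.]), array([181., 174.]), array([228., 180.]), array([223., 226.])]
scene [array([540., 116.]), array([553., 145.]), array([510., 155.]), array([498., 126.])] [array([546., 210.]), array([558., 239.]), array([517., 249.]), array([505., 220.])]
[array([297., 134.]), array([318., 182.]), array([247., 199.]), array([227., 151.])]
[array([301., 144.]), array([322., 191.]), array([251., 208.]), array([231., 160.])]
```

View pics/i_s.png

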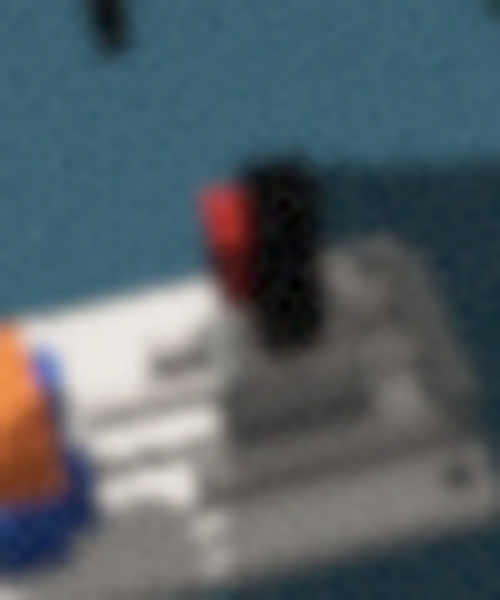

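View pics/i_t.png

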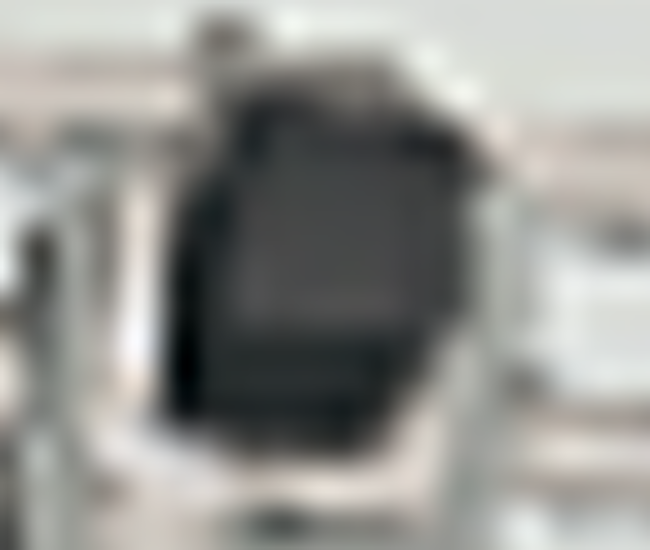

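The top, scene and wrist views all put the post at FX≈82, FY≈-8 mm in my frame. I'll move over it and go down.

```bash
echo 'K=fo+.082*FX-.0083*FY' >> tgt.py; python3 - <<'E'
from tgt import *
plan([*K[:2],.13],RK,2,-1)
E
```

```text
dist 0.03465988739410721 ang 1.9990909344597225
-0.07 0.12 -0.14 0.13 0.08 0.40 -1
-0.07 0.12 -0.14 0.12 0.08 0.41 -1
```

```bash
python3 -m crank '-0.1 0.12 -0.14 0.13 0.1 0.35 -1; -0.1 0.12 -0.14 0.13 0.08 0.35 -1; 0 0 0 0 0 0 -1'; python3 - <<'E'
from tgt import *
print(fc(cur()[0]))
plan([*K[:2],.064],RK,3,-1)
E
```

```text
time: 28.22
position: [0.5588, -0.1375, 0.1345]
tool_rot: [0.999, -0.054, 0.001, 0.003]
ft_force: [-0.1, 0.1, 1.5]
grip_width: 0.0871
[ 80.8205  -9.4482 134.4588]
dist 0.07047800106114338 ang 0.3963998243858737
0.03 -0.01 0.00 -0.01 -0.01 0.59 -1
0.03 -0.01 0.00 -0.01 -0.01 0.59 -1
0.03 -0.01 0.00 -0.01 -0.01 0.59 -1
```

```bash
python3 -m crank '0 0 0 0 0 0.55 -1; 0 0 0 0 0 0.55 -1; 0 0 0 0 0 0.5 -1; 0 0 0 0 0 0 -1'; python3 - <<'E'
from tgt import *
print(fc(cur()[0]),cur()[2]["ft_force"])
plan([*K[:2],.064],RK,1,-1)
p=viewer.camera("wrist"); save(p,"j_w")
p=viewer.camera("scene"); save(p,"j_s",(150,190,290,310),5.5)
E
```

```text
time: 28.72
position: [0.5608, -0.1387, 0.0719]
tool_rot: [0.999, -0.054, 0.003, 0.004]
ft_force: [0.3, 0.1, -0.5]
grip_width: 0.0868
[ 79.9009 -11.5614  71.8547] [ 0.3369  0.0705 -0.4689]
dist 0.00876007348169681 ang 0.5596302459521587
0.09 -0.07 0.01 -0.08 -0.05 0.20 -1
```

View pics/j_w.png

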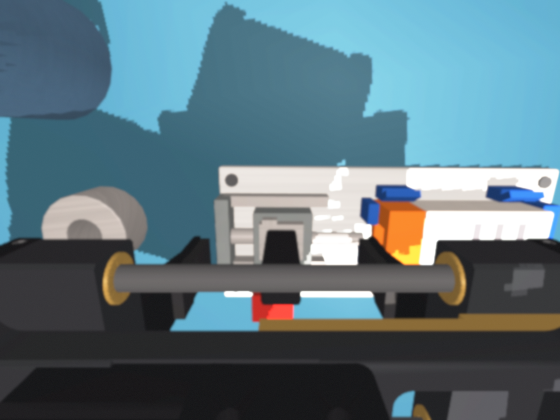

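View pics/j_s.png

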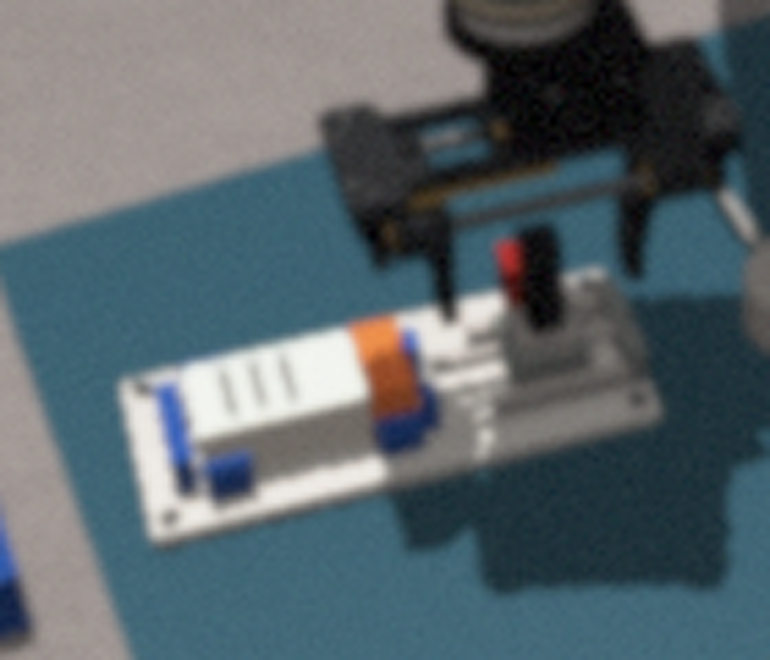

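```bash
python3 -m crank '0.09 -0.07 0 -0.1 -0.05 0.2 -1; 0 0 0 0 0 0 -1'; python3 -m crank '0 0 0 0 0 0 1; 0 0 0 0 0 0 1;0 0 0 0 0 0 1;0 0 0 0 0 0 1;0 0 0 0 0 0 1' 35; python3 -m crank '0 0 0 0 0 0 1; 0 0 0 0 0 0 1'; python3 -c "
from tgt import *
print(fc(cur()[0]),cur()[1].as_matrix())"
```

```text
time: 29.08
position: [0.5592, -0.1371, 0.0667]
tool_rot: [0.999, -0.054, 0.003, 0.001]
ft_force: [-2.4, 1.2, -0.0]
grip_width: 0.0872
time: 29.7
position: [0.5599, -0.1374, 0.0676]
tool_rot: [0.999, -0.054, 0.004, 0.001]
ft_force: [-0.3, 0.5, -0.2]
grip_width: 0.045
time: 29.95
position: [0.5598, -0.1374, 0.0676]
tool_rot: [0.999, -0.054, 0.004, 0.001]
ft_force: [0.4, -0.4, -0.1]
grip_width: 0.0252
[ 81.0406 -10.4939  67.5694] [[ 0.9941 -0.1085  0.0075]
 [-0.1085 -0.9941 -0.0029]
 [ 0.0077  0.0021 -1.    ]]
```

```bash
python3 -m crank '0 0 0 0 0 0 1; 0 0 0 0 0 0 1'; python3 -c "
from tgt import *
print(fc(cur()[0]))"
```

```text
time: 30.2
position: [0.5599, -0.1367, 0.0675]
tool_rot: [0.998, -0.055, 0.004, 0.001]
ft_force: [-0.4, -0.6, 0.0]
grip_width: 0.0198
[ 81.7748 -10.466   67.541 ]
```

The post is gripped at 19.8 mm. Now I push the plunger in (tool +y is nest -x).

```bash
python3 -m crank '0 0 0 0 0.15 0 1; 0 0 0 0 0.2 0 1; 0 0 0 0 0.2 0 1; 0 0 0 0 0.1 0 1' 40; python3 -c "
from tgt import *
print(fc(cur()[0]),cur()[2]['ft_force']@FX,cur()[2]['ft_force']@FY)"
```

```text
time: 30.7
position: [0.5575, -0.156, 0.0678]
tool_rot: [0.998, -0.056, 0.004, -0.005]
ft_force: [2.7, 10.3, 1.8]
grip_width: 0.0197
[ 62.3291 -10.1776  67.7864] 10.550053599888448 -1.5457154202142191
```

```bash
python3 -m crank '0 0 0 0 0.15 0 1; 0 0 0 0 0.15 0 1; 0 0 0 0 0.1 0 1' 40; python3 -c "
from tgt import *
print(fc(cur()[0]),cur()[2]['ft_force']@FX,cur()[2]['ft_force']@FY)"
```

```text
time: 31.08
position: [0.5559, -0.164, 0.0678]
tool_rot: [0.998, -0.056, 0.004, -0.011]
ft_force: [2.0, 12.3, 1.7]
grip_width: 0.0197
[54.2086 -9.542  67.802 ] 12.457147121740444 -0.6440375111714678
```

```bash
python3 -m crank '0 0 0 0 0.15 0 1; 0 0 0 0 0.15 0 1' 40; python3 -c "
from tgt import *
print(fc(cur()[0]),cur()[2]['ft_force']@FX,cur()[2]['ft_force']@FY)"
```

```text
time: 31.32
position: [0.5534, -0.1644, 0.0677]
tool_rot: [0.998, -0.058, 0.002, -0.02]
ft_force: [3.9, 21.6, 5.5]
grip_width: 0.0201
[53.5145 -7.0733 67.6924] 21.931946293804344 -1.5368793317819087
```

```bash
python3 -c "
from tgt import *
plan(cur()[0]+.02*FY,RK,3,1)"; python3 -m crank '0 0 0 -0.15 0.12 0 1; 0 0 0 -0.2 0.12 0 1; 0 0 0 -0.2 0.12 0 1' 40; python3 -c "
from tgt import *
print(fc(cur()[0]),cur()[2]['ft_force']@FX,cur()[2]['ft_force']@FY)"
```

```text
dist 0.020000000000000025 ang 2.2788836407113617
-0.15 -0.00 -0.02 -0.17 0.00 -0.00 1
-0.15 -0.00 -0.02 -0.17 0.00 -0.00 1
-0.15 -0.00 -0.02 -0.17 0.00 -0.00 1
time: 31.7
position: [0.5312, -0.1617, 0.0678]
tool_rot: [0.998, -0.058, 0.002, -0.029]
ft_force: [17.8, 21.8, -2.9]
grip_width: 0.0207
[53.756  15.3202 67.8175] 23.580567308412594 -15.287158015491302
```

```bash
python3 -m crank '-0.15 0 0 -0.15 0.12 0 1; -0.15 0 0 -0.15 0.12 0 1' 40; python3 - <<'E'
from tgt import *
print(fc(cur()[0]),cur()[2]['ft_force']@FX,cur()[2]['ft_force']@FY)
p=viewer.camera("wrist"); save(p,"k_w")
p=viewer.camera("scene"); save(p,"k_s",(150,190,290,310),5.5)
E
```

```text
time: 31.95
position: [0.5312, -0.162, 0.0679]
tool_rot: [0.998, -0.063, 0.015, -0.021]
ft_force: [22.9, 22.7, -9.5]
grip_width: 0.0199
[53.4864 15.2239 67.9372] 25.1094193847114 -20.271946691380546
```

View pics/k_w.png

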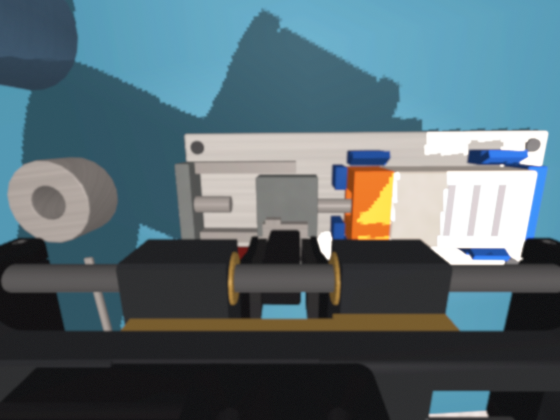

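View pics/k_s.png

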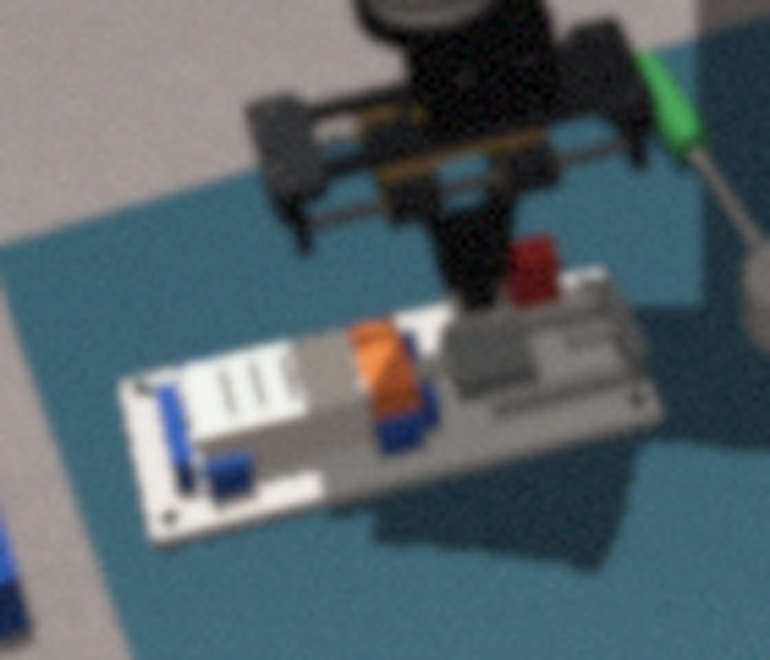

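Pushing further gives 20 N with no movement, so the keeper is fully across: the post is at (480,290), past the red catch at (533,270). Relax, open and lift.

```bash
python3 -m crank '0 0 0 0 0 0 1; 0 0 0 0 0 0 -0.3; 0 0 0 0 0 0 -1; 0 0 0 0 0 0 -1; 0 0 0 0 0 0 -1'; python3 -m crank '0 0 0 0 0 0 -1'; python3 - <<'E'
from tgt import *
print(fc(cur()[0]),cur()[2]['ft_force'])
E
```

```text
time: 32.67
position: [0.5329, -0.1575, 0.0671]
tool_rot: [0.998, -0.062, 0.015, -0.023]
ft_force: [0.0, 0.7, 0.2]
grip_width: 0.0524
time: 32.8
position: [0.5328, -0.1581, 0.0672]
tool_rot: [0.998, -0.062, 0.015, -0.023]
ft_force: [-0.3, -0.2, 0.7]
grip_width: 0.0622
[57.5167 14.1006 67.2154] [-0.3387 -0.1619  0.6908]
```

```bash
python3 -m crank '0 0 0 0 0 0 -1; 0 0 0 0 0 -0.3 -1; 0 0 0 0 0 -0.8 -1; 0 0 0 0 0 -1 -1; 0 0 0 0 0 -1 -1'; python3 -m crank '0 0 0 0.3 0 -1 -1; 0 0 0 0.8 0 -0.6 -1; 0 0 0 0.8 0 -0.2 -1; 0 0 0 0 0 0 -1'; python3 - <<'E'
from tgt import *
print(fc(cur()[0]),cur()[2]['ft_force'])
for n in ["wrist","scene","top"]:
    p=viewer.camera(n); save(p,"l_"+n)
    if n=="scene": save(p,"l_sz",(150,190,290,310),5.5)
    if n=="top": save(p,"l_tz",(290,170,400,240),7)
E
```

```text
time: 33.42
position: [0.5266, -0.1634, 0.1934]
tool_rot: [0.998, -0.063, 0.012, -0.024]
ft_force: [0.3, -0.6, -0.1]
grip_width: 0.087
time: 33.92
position: [0.6021, -0.1775, 0.278]
tool_rot: [0.998, -0.063, 0.017, -0.022]
ft_force: [-0.1, 0.4, 0.3]
grip_width: 0.0873
[ 45.812  -56.9331 278.0198] [-0.0609  0.3575  0.3311]
```

View pics/l_wrist.png

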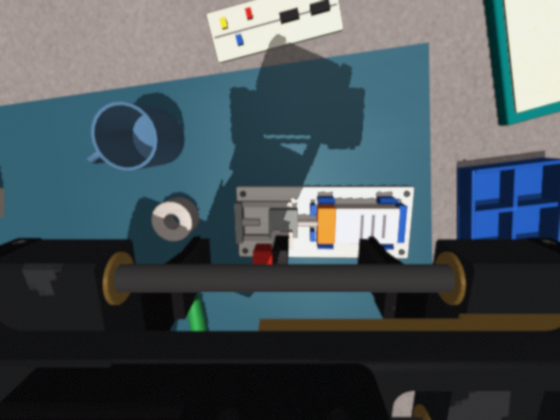

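View pics/l_sz.png

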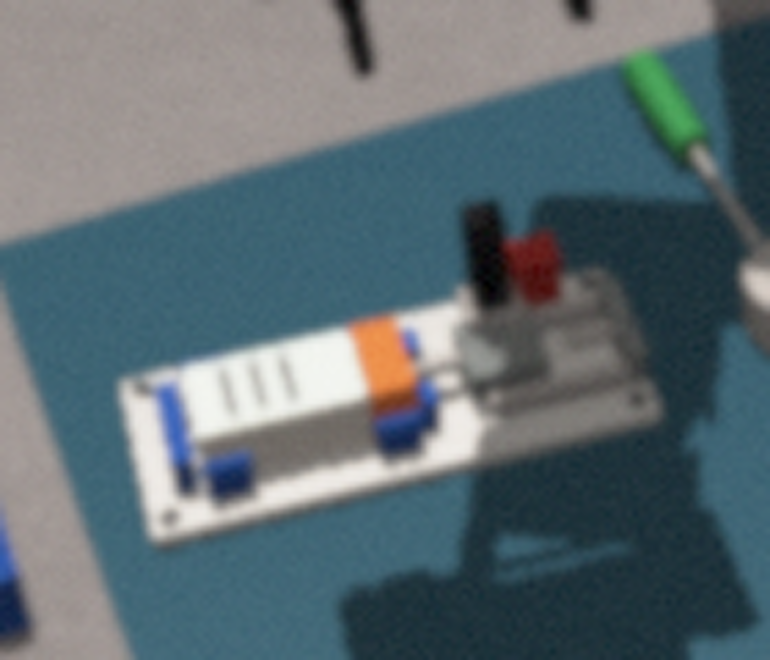

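View pics/l_top.png

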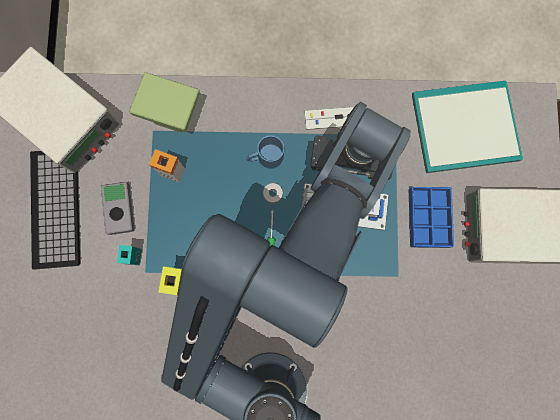

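The post stays trapped against the catch with the gripper away. As a last check on seating, I'll overlay the predicted outline of a fully seated module.

```bash
python3 - <<'E'
from tgt import *
s=viewer.camera("scene"); w=viewer.camera("wrist")
NN=np.array([-45.3,-4.1])
def W(x,y,z): return fo+x/1000*FX+y/1000*FY+[0,0,z/1000]
for nm,p,roi,k in(("s",s,(170,225,250,295),9),("w",w,(225,170,425,270),4)):
    im=cv2.resize(p["img"][roi[1]:roi[3],roi[0]:roi[2],::-1],None,fx=k,fy=k,interpolation=cv2.INTER_CUBIC)
    for z,c in((46,(0,255,0)),(52,(0,0,255))):
        q=np.array([((proj(p,W(NN[0]+a,NN[1]+b,z))-roi[:2]+.5)*k-.5) for a,b in((55,25),(55,-25),(-55,-25),(-55,25))])
        cv2.polylines(im,[q.round().astype(int)],True,c,1)
    q=np.array([((proj(p,W(60+a,-8+26-2+b,105))-roi[:2]+.5)*k-.5) for a,b in((10,10),(10,-10),(-10,-10),(-10,10))])
    cv2.polylines(im,[q.round().astype(int)],True,(255,255,0),1)
    cv2.imwrite(f"pics/m_{nm}.png",im)
E
```

```text
(no output)
```

View pics/m_s.png

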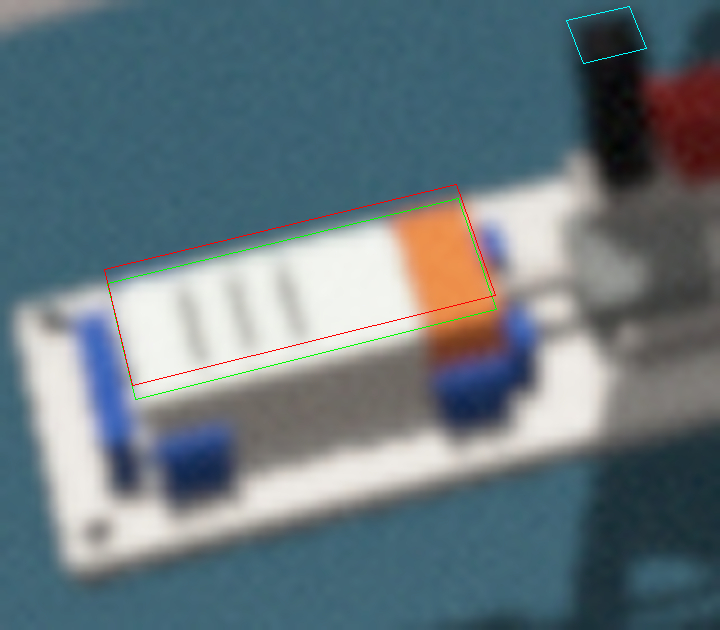

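View pics/m_w.png

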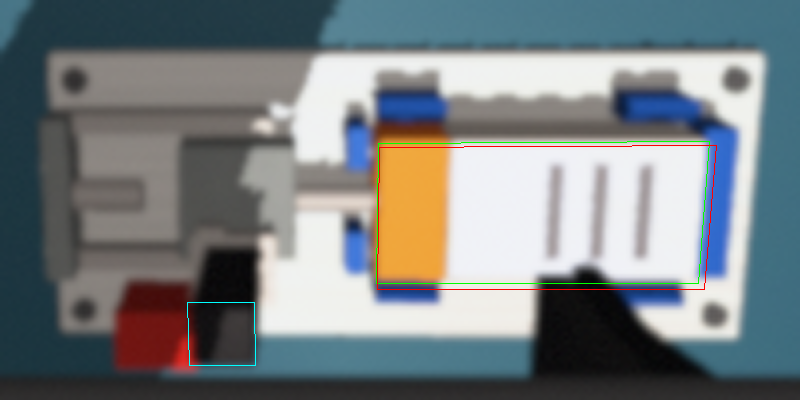

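Both overlays match a flat, fully seated module within about 1 px, and the pin is in the socket. Handing in.

```bash
python3 -c "
from rig import robot
print(robot.hand_in()); print(robot.get_obs()['time'])"
```

```text
the job is handed in; nothing more can be done
None
the job is handed in; nothing more can be done
```

The smaller white module is flat in the blue nest with its orange socket end facing the pin. The plunger is latched in behind the red catch, and I handed the job in at about 34 s of the 69 s.

**What I did**
- **Regrasp:** I took the module from above and stood it beside the fixture. The purple look-alike was too close for a level grasp where it started. I then gripped it nearly level and turned it 90° into the nest.
- **Latching:** I pushed the black post in 28.3 mm to its stop (22 N), then slid it sideways until it would not move further (20 N). Then I let go and backed away.

**Last checks**
- **Seating:** After release, the scene and wrist pictures match the outline of a fully seated, level module to about 2 mm, which is the cameras' accuracy.
- **Latch:** The pin is in the socket, and the post stays behind the catch at full travel with the gripper clear.
- **Other things on the bench:** Everything visible in the last pictures looks unmoved. The arm hid the purple look-alike in the last top view.

**What disagreed**
- **Nest position:** My first estimate was about 4 mm off sideways because the nest is not centred on the plate. I corrected it from the wrist camera before lowering.
- **Post position:** The first estimate of the post was also about 4 mm off, corrected from three cameras.
- **Jaw opening:** When I let go of the module, the jaws had only about 1 mm of slack per side as I lifted. The pictures show the module did not move.

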